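# Change over the wax pans on the packing-room hob

## Robot

A 7-joint arm with a two-finger parallel gripper is mounted at the origin on the work surface. World frame = base frame: x ahead of the robot, y to its left, z up, the work surface at z = 0. Lengths are in m, angles in rad, forces in N, time in s.
With the tool pointing down it reaches from about 0.4 to 0.85 m from the base axis. Payload 4.4 kg.
Tool frame: the origin (TCP) lies at the very end of the fingers, on their centre line; the grasp point (between the pads) lies 19 mm behind it (r.grip_depth is the distance from the TCP to the grasp point, in m); z points along the fingers, y is the line along which they close (so a half turn about z gives the same grasp; the last joint's range is limited). The gripper opens to 94 mm and grips with 3 to 60 N. Pads are 16 mm wide; open, the fingers measure 119 mm over their backs; the gripper's body (75 mm by 177 mm) begins 78 mm behind the grasp point.
Start: joints at [-1.169, 0.628, 0.038, 1.517, -0.027, 0.996, -0.02], TCP at [0.293, 0.58, 0.205] pointing down, gripper open.
Joint ranges: [-3.06, 3.06], [-0.37, 2.12], [-1.25, 1.32], [0.18, 2.47], [-1.1, 4.24], [0.23, 1.98], [-2.94, 2.94]. Speed limits (rad/s): [2.57, 2.57, 3.14, 3.14, 3.14, 3.14, 3.14].

## Interface

Orientations are given as [roll, pitch, yaw] about the fixed x, y, z axes, in that order (R = Rz(yaw) Ry(pitch) Rx(roll)).
In Python, from rig import r gives the robot as it stands.
- The arm moves only by the tool carry_out, never from a script. Its arguments are lists of equal length, an entry for each row: "delta_pos": the shift along the tool's x, y, z in mm, a list of three; "angular": the turn, a rotation vector about the tool's x, y, z in rad, a list of three; "claw": the finger opening in mm, from 0 to 94. In form: {"delta_pos": [[x, y, z], ...], "angular": [[ax, ay, az], ...], "claw": [claw, ...]}. A call has 1 to 12 rows; each row is the pose to reach, as a shift and turn from the pose commanded when the call began, along the tool's axes at that moment; what a row does not reach only later rows make up. A row lasts 1/12 s, in which the tool goes at most 41.7 mm and 7.16 degrees, less where a joint would pass 70% of its speed; a pose out of reach is approached as far as the arm can. A call with a gripper value outside its range is refused whole. The fingers move at their own pace and stop on an object; the grip force is fixed at half the most. Time passes only in rows, so rows that repeat a pose let the fingers close. It gives the time, the measured TCP pose, the force, the opening and the grip force at its end, in the units of the state.
- r.get_state(): the state, without advancing time (a new reading comes with each control period).
- r.capture(name): name is "side" or "top" or "wrist"; returns a dict with "img" (400x640x3 uint8, red, green, blue), "depth" (400x640 float32, m along the optical axis (not along the pixel's ray), 0 where there is no reading), "K" (3x3 intrinsics, pixels), "distortion" ([k1, k2, p1, p2, k3] as OpenCV has them; the pictures are not rectified), "rvec" (rotation vector, rad) and "tvec" (3), from world to camera coordinates, as OpenCV has them. Camera axes: x right, y down, z forward; pixel columns grow to the right and rows downward; lengths in m; the calibration is good to about 2 mm. A picture is of the moment at which its call begins.
- r.hand_in(): hands the job in; it is judged then, once.
The state is a dict: "t": time; "joints": joint angles; "dq": joint speeds; "joint_efforts": joint torques, N m; "tcp_pos": TCP position; "orientation": TCP orientation; "force": force on the tool from outside, world axes, zero at the start; "moment": the same for the moment, N m; "width": opening from 0.0 (shut) to 1.0 (fully open); "gripper_force": force on a finger pad.
Only numpy, scipy, OpenCV 4.12 (cv2) and the standard library are available. Lean on these libraries where they do the work, as an engineer would, in place of code of your own. Each camera call takes 0.05 s, during which the arm holds its last target. There are 200 camera calls.

## Task

Change over the wax pans on the hob: pull the fork-shaped pan retainer fully back, then slide the pan it was holding off the double ring and centre it on the empty ring. Put every wax bar on the bench into the other pan, have that pan slid onto the centre of the double ring, and push the retainer fully home around it. Both pans must be slid along the glass, upright and never lifted, and the tie box, the card stack and the jar must be left alone.

Things in the scene. Friction and masses are not known exactly. Their poses are not given: they have to be found in the camera images.
- hob: Black glass hob on a steel case, 30 mm thick, fixed on the bench; place and yaw vary. Origin at bench level below the centre of the double ring; it spans x -85 to +195 mm and y +-265 mm about that. x axis points away from the robot, y to the left along the row of three rings, z up.
- heat_ring (a point): Centre of the heated place on the glass, 30 mm above the bench: a printed double ring (radii 75 and 83 mm) in the middle of the row. The spent pan starts here.
- rest_ring: Single printed ring, radius 75 mm, that is empty at the start; origin at its centre on the glass, 170 mm to the left or right of the double ring (varies).
- load_ring: Single printed ring, radius 75 mm, on the other side of the double ring, 170 mm from it; origin at its centre on the glass. The fresh pan starts here.
- retainer (a joint): Pan retainer, an aluminium fork on a slide behind the double ring. 0 m = home, round the pan (where it starts, to 4 mm); 0.065 m = fully back along the hob's +x, clear of the pans. 3 N friction, stays put. Tines 150 mm apart inside, 14 to 34 mm above the glass; home, they reach to 12 mm behind the ring's centre and the cross bar's front is 74 mm behind it, so the pan cannot leave sideways.
- retainer_grip (a point): In the upper part of the retainer's upright black grip, a 22 x 22 mm post: its top is 16 mm above this point, and it is free to grip for 40 mm below. 94 mm above the bench, 105 mm behind (+x of the hob) the double ring's centre when home; it travels with the retainer.
- pan_spent: Steel pan, empty, held by the retainer at the start: 130 mm outside diameter, 65 mm high, wall 4 mm, floor 5 mm, about 0.65 kg (+-20%). Origin at the centre of its underside, z up. Black handle 18 mm wide, 12 mm thick, centred 45 mm above the underside, sticks out along the pan's -x from 65 to 141 mm from the axis, roughly towards the robot.
- pan_spent_grip (a point): Point in the middle of the spent pan's handle, 100 mm from the pan's axis, 45 mm above its underside.
- pan_fresh: Second pan, the same in shape and make, empty, standing on the load ring at the start; origin and axes as for the other.
- pan_fresh_grip (a point): Point in the middle of the fresh pan's handle, 100 mm from the pan's axis, 45 mm above its underside.
- bar1: Pale yellow wax bar, 68 mm long (its x), 28 mm wide (y), 22 mm high (z), 50 g, lying flat on the bench to the left or right of the hob, long side roughly along world y; origin at the centre of its underside. Two to four bars are there, the others are absent.
- bar2: Pale yellow wax bar, 68 mm long (its x), 28 mm wide (y), 22 mm high (z), 50 g, lying flat on the bench to the left or right of the hob, long side roughly along world y; origin at the centre of its underside. Two to four bars are there, the others are absent.
- bar3: Pale yellow wax bar, 68 mm long (its x), 28 mm wide (y), 22 mm high (z), 50 g, lying flat on the bench to the left or right of the hob, long side roughly along world y; origin at the centre of its underside. Two to four bars are there, the others are absent.
- bar4: Pale yellow wax bar, 68 mm long (its x), 28 mm wide (y), 22 mm high (z), 50 g, lying flat on the bench to the left or right of the hob, long side roughly along world y; origin at the centre of its underside. Two to four bars are there, the others are absent.
- tie_box: Bystander: white open box 100 x 150 x 45 mm with black ties, left on the bench; origin at the centre of its underside.
- card_stack: Bystander: stack of brown cards 90 x 130 x 45 mm; origin at the centre of its underside.
- amber_jar: Bystander: amber jar, 70 mm diameter, 90 mm high, left of the robot base, before the hob; origin at the centre of its underside.
Not all that is in view belongs to the job. Leave any black or green look-alike of the bar1 alone.

How it is judged:
By the outcome, as a careful person would: the job done as asked, in the order asked, and still so for the second after the job is handed in, with the robot touching nothing.
Of bar1, bar2, bar3, bar4 only 2 to 4 are there at a start; the rules pass over those that are not, and their reading is None.
At some moment in a run one of pan_spent, pan_fresh, bar1, bar2, bar3, bar4 may be knocked a few centimetres aside while the robot is not near it.
Once in a run the grip may slacken for a moment while it holds something.
It also fails if it takes over 210 s, if anything falls off the work surface, if the arm or the gripper's body presses on something with over 40 N, if the wrist force passes 120 N, or if a joint passes its speed limit or range.

## Working session

There is one attempt and no reset: what is moved stays moved. The work goes in short steps, Python scripts to look and compute and a tool call to move; the robot and the scene stay as the last step left them, time stands still between calls to the robot, and variables do not carry over. Pictures are saved under pics/ and viewed, at most 14 in all, crops included, and the job is handed in when it is done.

Besides the shell and the picture viewer there is one more tool, called after "Call:" as name(argument=value, ...), one argument or row to a line, values as JSON. carry_out: Moves the arm, as the interface text tells. Its arguments: {"type":"object","properties":{"delta_pos":{"type":"array","items":{"type":"array","items":{"type":"number"}}},"angular":{"type":"array","items":{"type":"array","items":{"type":"number"}}},"claw":{"type":"array","items":{"type":"number"}}},"required":["delta_pos","angular","claw"]}

```bash
mkdir -p pics; ls; cat > h.py <<'E'
import numpy as np, cv2
from scipy.spatial.transform import Rotation as Ro
from rig import r
def cap(n):
    c=r.capture(n); c['R']=cv2.Rodrigues(np.array(c['rvec'],float))[0]; c['t']=np.array(c['tvec'],float).ravel()
    c['K']=np.array(c['K'],float); c['D']=np.array(c['distortion'],float); c['C']=-c['R'].T@c['t']; return c
def save(c,f): cv2.imwrite('pics/'+f,cv2.cvtColor(c['img'],cv2.COLOR_RGB2BGR))
def plane(c,px,z):
    u=cv2.undistortPoints(np.array(px,float).reshape(-1,1,2),c['K'],c['D']).reshape(-1,2)
    d=np.c_[u,np.ones(len(u))]@c['R']; return c['C']+d*((z-c['C'][2])/d[:,2])[:,None]
def cloud(c):
    v,u=np.mgrid[0:400,0:640]; p=cv2.undistortPoints(np.c_[u.ravel(),v.ravel()].astype(float).reshape(-1,1,2),c['K'],c['D']).reshape(-1,2)
    z=c['depth'].ravel()[:,None]; return ((np.c_[p,np.ones(len(p))]*z-c['t'])@c['R']).reshape(400,640,3)
def proj(c,P): return cv2.projectPoints(np.array(P,float).reshape(-1,1,3),np.array(c['rvec'],float),c['t'],c['K'],c['D'])[0].reshape(-1,2)
E
python3 - <<'E'
from h import *
print(r.get_state(), r.grip_depth)
for n in('top','side'):
    c=cap(n); save(c,n+'0.png'); print(n,c['C'].round(3),c['K'][0,0],c['R'].round(2).tolist())
E
```

```text
pics
{'t': 0.0, 'joints': array([-1.16881444,  0.62930712,  0.03847137,  1.51834283, -0.02695697,
        0.99630711, -0.02000457]), 'dq': array([ 6.94369594e-05,  1.24853158e-03, -2.19570897e-04, -5.89965432e-04,
       -1.32352198e-03,  3.68523124e-05, -2.01819716e-04]), 'joint_efforts': array([ 1.33101032e-03, -5.49732971e+01,  1.14381306e+00, -1.86624652e+01,
       -5.22558123e-02,  2.36127485e-02,  2.10378225e-04]), 'tcp_pos': array([0.29279537, 0.57958332, 0.20458801]), 'orientation': array([-3.13974818e+00,  7.52510733e-05,  2.67380646e+00]), 'force': array([0.19720233, 0.8708323 , 0.34150832]), 'moment': array([ 0.0257552 , -0.01971929,  0.0218594 ]), 'gripper_force': 0.0, 'width': 0.9987529096639821} 0.0188
top [0.316 0.006 1.67 ] 513.5742375732981 [[0.02, -1.0, 0.0], [-1.0, -0.02, -0.09], [0.09, 0.0, -1.0]]
side [ 0.373 -0.92   1.146] 399.5347586533515 [[1.0, -0.1, 0.0], [-0.07, -0.75, -0.66], [0.06, 0.65, -0.75]]
```

View pics/top0.png

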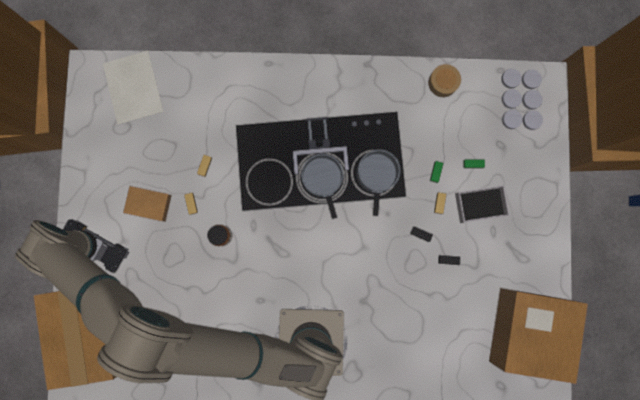

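View pics/side0.png

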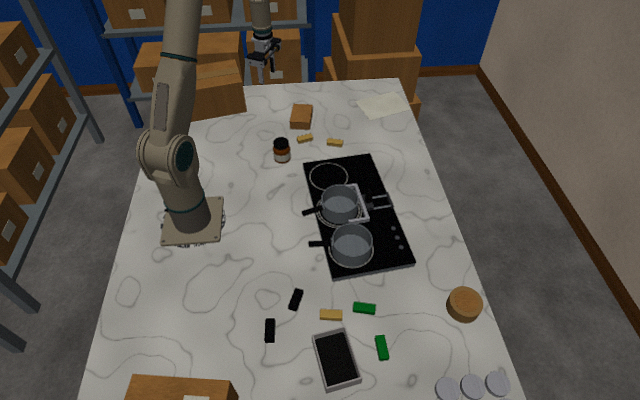

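The top view shows three pale yellow bars at (205,165), (191,203) and (441,203). The empty ring is at (270,182), left of the double ring. The spent pan is at (322,177) in the fork, with its grip at about (318,125), and the fresh pan is at (376,172). Look-alikes for a bar are the green blocks at (437,172) and (474,164), the black blocks at (422,234) and (449,260), and the brown card stack at (147,203). I choose only the yellow ones.

```bash
cat >> h.py <<'E'
def bars(c,z=0.022):
    h=cv2.cvtColor(c['img'],cv2.COLOR_RGB2HSV); m=cv2.inRange(h,(15,60,110),(32,255,255)); out=[]
    for k in cv2.findContours(m,cv2.RETR_EXTERNAL,cv2.CHAIN_APPROX_NONE)[0]:
        if cv2.contourArea(k)<60: continue
        P=plane(c,k.reshape(-1,2),z)[:,:2]; b=cv2.minAreaRect((P*1000).astype(np.float32))
        (x,y),(w,l),a=b
        if w>l: w,l=l,w; a+=90
        M=cv2.moments(k); out.append((round(x),round(y),round(w),round(l),round((a+90)%180),(round(M['m10']/M['m00']),round(M['m01']/M['m00']))))
    return out
def rim(P,cx,cy,z0=.088,z1=.102,lo=.05,hi=.075):
    s=P.reshape(-1,3); d=np.hypot(s[:,0]-cx,s[:,1]-cy); s=s[(s[:,2]>z0)&(s[:,2]<z1)&(d<hi)&(d>lo)]
    A=np.c_[2*s[:,:2],np.ones(len(s))]; q=np.linalg.lstsq(A,(s[:,:2]**2).sum(1),rcond=None)[0]
    return q[:2].round(4),round(float(np.sqrt(q[2]+q[0]**2+q[1]**2)),4),len(s)
E
python3 - <<'E'
from h import *
c=cap('top'); P=cloud(c); print('bars',bars(c)); s=cap('side'); print('side',bars(s))
g=cv2.cvtColor(c['img'],cv2.COLOR_RGB2GRAY)
# hob
box=np.zeros_like(g); box[100:225,225:420]=1
m=((P[...,2]>.015)&(P[...,2]<.2)&(box>0)).astype(np.uint8); m=cv2.morphologyEx(m,cv2.MORPH_OPEN,np.ones((3,3)))
k=max(cv2.findContours(cv2.inRange(g,0,60)*box,cv2.RETR_EXTERNAL,cv2.CHAIN_APPROX_NONE)[0],key=cv2.contourArea)
h=(P[...,2]>.02)&(P[...,2]<.04)&(box>0); q=P[h][:,:2]
print('hob depth rect',cv2.minAreaRect((q*1000).astype(np.float32)),np.percentile(P[h][:,2],[5,50,95]))
kk=max(cv2.findContours(cv2.morphologyEx(cv2.inRange(g,0,70)*box,cv2.MORPH_OPEN,np.ones((15,15))),cv2.RETR_EXTERNAL,cv2.CHAIN_APPROX_NONE)[0],key=cv2.contourArea)
# whole hob contour incl. pans: use bench colour
b=((g<90)*box).astype(np.uint8);b=cv2.morphologyEx(b,cv2.MORPH_CLOSE,np.ones((31,31)));b=cv2.morphologyEx(b,cv2.MORPH_OPEN,np.ones((41,41)))
kk=max(cv2.findContours(b,cv2.RETR_EXTERNAL,cv2.CHAIN_APPROX_NONE)[0],key=cv2.contourArea)
print('hob img rect',cv2.minAreaRect((plane(c,kk.reshape(-1,2),.03)[:,:2]*1000).astype(np.float32)))
for n,u in(('spent',(322,175)),('fresh',(376,170))):
    x,y=plane(c,[u],.095)[0,:2]; print(n,x.round(3),y.round(3),rim(P,x,y))
    hm=(P[...,2]>.065)&(P[...,2]<.09); d=np.hypot(P[...,0]-x,P[...,1]-y); hm&=(d>.078)&(d<.15)&(P[...,0]<x-.04)&(abs(P[...,1]-y)<.07)
    print(' handle',P[hm].mean(0).round(4),hm.sum())
gm=(P[...,2]>.1)&(P[...,2]<.118)&(box>0)&(P[...,0]>.5); v,u=np.nonzero(gm)
print('grip pts',P[gm].mean(0).round(4),gm.sum(),(u.min(),u.max(),v.min(),v.max()) if len(u) else 0)
big=cv2.resize(c['img'][105:220,185:460],None,fx=2.9,fy=2.9,interpolation=cv2.INTER_CUBIC)
cv2.imwrite('pics/crop.png',cv2.cvtColor(big,cv2.COLOR_RGB2BGR))
E
```

```text
bars [(26, -755, 237, 258, 171, (546, 337)), (-9, 764, 218, 309, 12, (67, 344)), (429, 399, 27, 67, 16, (190, 203)), (451, -408, 27, 67, 171, (440, 203)), (426, 547, 88, 130, 79, (145, 203)), (554, 361, 28, 66, 163, (204, 165)), (866, -428, 94, 96, 180, (446, 78)), (804, -990, 164, 393, 3, (599, 113)), (847, 933, 47, 391, 8, (42, 87))]
side [(27, -577, 63, 270, 175, (174, 387)), (456, -409, 28, 66, 173, (331, 313)), (871, -407, 96, 99, 174, (466, 301)), (-842, 458, 108, 264, 90, (10, 144)), (428, 570, 91, 134, 79, (300, 113)), (-874, 883, 45, 298, 90, (35, 91)), (16, 938, 224, 224, 11, (218, 74)), (611, 930, 31, 225, 98, (330, 66)), (-364, 1173, 128, 259, 90, (149, 55)), (-1, 1264, 227, 236, 90, (218, 42)), (385, 1322, 118, 150, 2, (287, 34)), (-1302, 1598, 103, 211, 113, (7, 27)), (900, 1289, 405, 567, 92, (367, 47))]
hob depth rect ((579.4283447265625, -16.393585205078125), (279.8280334472656, 529.2954711914062), 6.308469772338867) [0.02403577 0.03064318 0.03746553]
hob img rect ((574.71337890625, -16.555419921875), (289.18341064453125, 527.10693359375), 5.503800392150879)
spent 0.522 -0.022 (array([ 0.5257, -0.0238]), 0.0629, 190)
 handle [ 0.42   -0.0565  0.0814] 111
fresh 0.542 -0.189 (array([ 0.5416, -0.1968]), 0.0621, 191)
 handle [ 0.4332 -0.19    0.081 ] 115
grip pts [ 0.6035 -0.0444  0.1064] 77 (np.int64(302), np.int64(399), np.int64(137), np.int64(182))
```

View pics/crop.png

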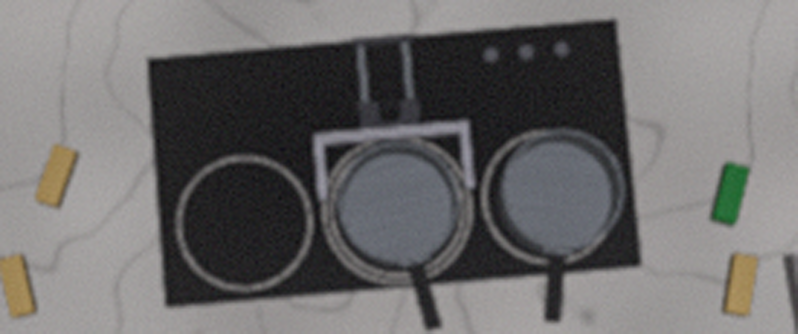

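The crop shows the hob yawed a few degrees, with the rest ring at (245,222), the double ring at (398,210) and the fork around the spent pan. The yellow bars at (57,175), (15,285) and (740,285) are the right ones, and the green block at (730,192) is not. I'll fit the ring and hob edges once, then move.

```bash
cat >> h.py <<'E'
def go(*tg):
    """tg: (x,y,z,yawdeg) in mm; prints tool-frame shift/turn from the measured pose"""
    s=r.get_state(); R0=Ro.from_euler('xyz',s['orientation'])
    print('t',round(s['t'],2),'at',(s['tcp_pos']*1000).round(1),'rpy',np.degrees(s['orientation']).round(2),'j',s['joints'].round(2),'w',round(s['width']*94,1),'F',s['force'].round(1),'gf',round(s['gripper_force'],1))
    for x,y,z,a in tg:
        d=R0.inv().apply(np.array([x,y,z])-s['tcp_pos']*1000); w=(R0.inv()*Ro.from_euler('xyz',[180,0,a],degrees=True)).as_rotvec()
        print((x,y,z,a),'->',d.round(1).tolist(),w.round(3).tolist(),'rows',round(max(np.linalg.norm(d)/41.7,np.degrees(np.linalg.norm(w))/7.16),1))
def fitc(p):
    A=np.c_[2*p,np.ones(len(p))]; q=np.linalg.lstsq(A,(p**2).sum(1),rcond=None)[0]; return q[:2],np.sqrt(q[2]+q[0]**2+q[1]**2)
E
python3 - <<'E'
from h import *
c=cap('top'); g=cv2.cvtColor(c['img'],cv2.COLOR_RGB2GRAY)
v,u=np.nonzero((g>60)); X=plane(c,np.c_[u,v],.03)[:,:2]
ctr=plane(c,[(269.5,181.5)],.03)[0,:2]
for i in range(4):
    d=np.hypot(*(X-ctr).T); p=X[(d<.082)&(d>.068)]; ctr,rad=fitc(p); 
print('rest',ctr.round(4),rad.round(4),len(p))
# edges: dark->light transitions
b=(g<62).astype(np.uint8)
def edge(cols,rows,axis):
    out=[]
    for k in cols:
        l=g[rows,k].astype(float) if axis==0 else g[k,rows].astype(float)
        j=np.argmax(np.abs(np.diff(l))); 
        rr=list(range(400))[rows] if axis==0 else list(range(640))[rows]
        out.append((k,rr[j]+.5) if axis==0 else (rr[j]+.5,k))
    return np.array(out)
def line(px):
    P=plane(c,px,.03)[:,:2].astype(np.float32); vx,vy,x0,y0=cv2.fitLine(P,cv2.DIST_HUBER,0,.001,.001).ravel(); return vx,vy,x0,y0
for n,e in(('far',np.r_[edge(range(245,300),slice(112,135),0),edge(range(345,392),slice(105,125),0)]),('left',edge(range(130,200),slice(228,250),1)),('right',edge(range(120,190),slice(390,415),1)),('near',edge(range(250,320),slice(196,222),0))):
    vx,vy,x0,y0=line(e); print(n,np.degrees(np.arctan2(vy,vx)).round(2),x0.round(4),y0.round(4))
E
```

```text
rest [0.5054 0.1467] 0.073 399
far -83.62 0.717 -0.0009
left 6.45 0.5581 0.2472
right 6.17 0.6039 -0.2789
near -83.99 0.4256 0.0895
```

```bash
python3 -c "
from h import *
go((450,300,260,170),(628,-11,200,186.2))"
```

```text
t 0.25 at [292.9 579.9 205. ] rpy [-179.95   -0.    153.2 ] j [-1.17  0.63  0.04  1.52 -0.03  1.   -0.02] w 94.1 F [ 0.   0.1 -1. ] gf 0.0
(450, 300, 260, 170) -> [-266.4, -179.1, -54.8] [-0.001, -0.0, -0.293] rows 7.8
(628, -11, 200, 186.2) -> [-565.6, -376.4, 5.3] [-0.001, -0.0, -0.576] rows 16.3
```

Call:
carry_out(
  delta_pos=[
    [0, 0, -50],
    [-60, -40, -60],
    [-266, -179, -60],
    [-266, -179, -60],
    [-266, -179, -60],
    [-266, -179, -60],
    [-266, -179, -60],
    [-266, -179, -60],
    [-266, -179, -60],
    [-266, -179, -60],
    [-266, -179, -60],
    [-266, -179, -60],
  ],
  angular=[
    [0, 0, 0],
    [0, 0, -0.1],
    [0, 0, -0.293],
    [0, 0, -0.293],
    [0, 0, -0.293],
    [0, 0, -0.293],
    [0, 0, -0.293],
    [0, 0, -0.293],
    [0, 0, -0.293],
    [0, 0, -0.293],
    [0, 0, -0.293],
    [0, 0, -0.293],
  ],
  claw=[60, 60, 60, 60, 60, 60, 60, 60, 60, 60, 60, 60],
)

```text
t: 1.25
tcp_pos: [0.4492, 0.3014, 0.2655]
orientation: [3.141, -0.001, 2.967]
force: [-0.3, -0.4, 0.0]
width: 0.642
gripper_force: 0.0
```

```bash
python3 -c "
from h import *
go((628,-11,200,186.2))"
```

```text
t 1.25 at [449.2 301.4 265.5] rpy [ 1.7995e+02 -4.0000e-02  1.7002e+02] j [-0.64  0.4  -0.    1.74  0.    0.99  0.75] w 60.4 F [-0.3 -0.4  0. ] gf 0.0
(628, -11, 200, 186.2) -> [-230.2, -276.7, 65.1] [0.001, -0.001, -0.282] rows 8.8
```

Call:
carry_out(
  delta_pos=[
    [-230, -277, 65],
    [-230, -277, 65],
    [-230, -277, 65],
    [-230, -277, 65],
    [-230, -277, 65],
    [-230, -277, 65],
    [-230, -277, 65],
    [-230, -277, 65],
    [-230, -277, 65],
    [-230, -277, 65],
    [-230, -277, 65],
  ],
  angular=[
    [0, 0, -0.282],
    [0, 0, -0.282],
    [0, 0, -0.282],
    [0, 0, -0.282],
    [0, 0, -0.282],
    [0, 0, -0.282],
    [0, 0, -0.282],
    [0, 0, -0.282],
    [0, 0, -0.282],
    [0, 0, -0.282],
    [0, 0, -0.282],
  ],
  claw=[60, 60, 60, 60, 60, 60, 60, 60, 60, 60, 60],
)

```text
t: 2.17
tcp_pos: [0.6284, -0.0125, 0.1993]
orientation: [3.141, -0.001, -3.036]
force: [-0.5, 1.5, -0.0]
width: 0.636
gripper_force: 0.0
```

```bash
python3 - <<'E'
from h import *
go((628,-11,75,186.2),(692.5,-3.7,75,186.2))
c=cap('wrist'); save(c,'w1.png'); P=cloud(c); m=(P[...,2]>.104)&(P[...,2]<.116); m&=(abs(P[...,0]-.628)<.04)&(abs(P[...,1]+.011)<.04)
print(c['C'].round(3),P[m].mean(0).round(4),m.sum(),cv2.minAreaRect((P[m][:,:2]*1000).astype(np.float32)) if m.sum()>5 else '')
E
```

```text
t 2.17 at [628.4 -12.5 199.3] rpy [ 1.7997e+02 -8.0000e-02 -1.7394e+02] j [-0.01  0.6  -0.03  1.59  0.02  0.95  1.64] w 59.8 F [-0.5  1.5 -0. ] gf 0.0
(628, -11, 75, 186.2) -> [0.0, 1.5, 124.3] [0.0, -0.001, -0.002] rows 3.0
(692.5, -3.7, 75, 186.2) -> [-64.9, 1.9, 124.2] [0.0, -0.001, -0.002] rows 3.4
[ 0.554 -0.019  0.379] [ 0.6312 -0.0091  0.1092] 444 ((632.3777465820312, -8.86811351776123), (22.503475189208984, 21.66387939453125), 5.730765342712402)
```

View pics/w1.png

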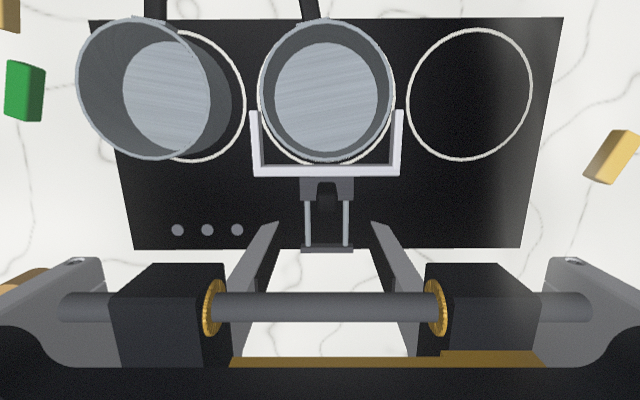

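The wrist view shows the black retainer post at (326,190), between the fingers' line, with the fork around the spent pan. The post top reads (632,-9,109) mm and 22 mm square, as expected.

Call:
carry_out(
  delta_pos=[
    [-3, 3, 30],
    [-3, 3, 60],
    [-3, 3, 90],
    [-3, 3, 110],
    [-3, 3, 124],
    [-3, 3, 124],
    [-3, 3, 124],
    [-3, 3, 124],
    [-3, 3, 124],
    [-3, 3, 124],
    [-3, 3, 124],
    [-3, 3, 124],
  ],
  angular=[
    [0, 0, 0],
    [0, 0, 0],
    [0, 0, 0],
    [0, 0, 0],
    [0, 0, 0],
    [0, 0, 0],
    [0, 0, 0],
    [0, 0, 0],
    [0, 0, 0],
    [0, 0, 0],
    [0, 0, 0],
    [0, 0, 0],
  ],
  claw=[60, 60, 60, 60, 60, 60, 15, 15, 15, 15, 15, 15],
)

```text
t: 3.22
tcp_pos: [0.6312, -0.0092, 0.0772]
orientation: [-3.141, 0.001, -3.034]
force: [1.4, -7.6, 3.1]
width: 0.252
gripper_force: 5.6
```

Call:
carry_out(
  delta_pos=[
    [0, 0, 0],
    [0, 0, 0],
    [-8, 0, 0],
    [-16, 0, 0],
    [-24, 0, 0],
    [-32, 0, 0],
    [-40, 0, 0],
    [-48, 0, 0],
    [-56, 0, 0],
    [-63, 0, 0],
    [-67, 0, 0],
    [-67, 0, 0],
  ],
  angular=[
    [0, 0, 0],
    [0, 0, 0],
    [0, 0, 0],
    [0, 0, 0],
    [0, 0, 0],
    [0, 0, 0],
    [0, 0, 0],
    [0, 0, 0],
    [0, 0, 0],
    [0, 0, 0],
    [0, 0, 0],
    [0, 0, 0],
  ],
  claw=[15, 15, 15, 15, 15, 15, 15, 15, 15, 15, 15, 15],
)

```text
t: 4.22
tcp_pos: [0.6946, -0.0028, 0.077]
orientation: [-3.141, -0.007, -3.035]
force: [-7.8, -2.5, 11.7]
width: 0.234
gripper_force: 30.0
```

```bash
python3 -c "
from h import *
go((692.5,-3.7,75,186.2))"
```

```text
t 4.22 at [694.6  -2.8  77. ] rpy [-179.97   -0.39 -173.87] j [-0.02  0.84 -0.02  1.48  0.02  0.84  1.62] w 22.0 F [-7.8 -2.5 11.7] gf 30.0
(692.5, -3.7, 75, 186.2) -> [2.2, -0.6, 2.0] [-0.001, -0.007, -0.001] rows 0.1
```

Call:
carry_out(
  delta_pos=[
    [-2, 0, 0],
    [-3, 0, 0],
    [-3, 0, 0],
    [-3, 0, 0],
  ],
  angular=[
    [0, 0, 0],
    [0, 0, 0],
    [0, 0, 0],
    [0, 0, 0],
  ],
  claw=[15, 15, 15, 15],
)

```text
t: 4.55
tcp_pos: [0.6987, -0.0024, 0.0759]
orientation: [-3.141, -0.004, -3.035]
force: [-3.8, -3.2, 1.7]
width: 0.233
gripper_force: 30.0
```

Call:
carry_out(
  delta_pos=[
    [-2, 0, 0],
    [-4, 0, 0],
    [-4, 0, 0],
    [-4, 0, 0],
  ],
  angular=[
    [0, 0, 0],
    [0, 0, 0],
    [0, 0, 0],
    [0, 0, 0],
  ],
  claw=[15, 15, 15, 15],
)

```text
t: 4.88
tcp_pos: [0.6989, -0.0024, 0.0758]
orientation: [-3.141, -0.011, -3.035]
force: [-13.3, -3.6, 9.4]
width: 0.235
gripper_force: 30.0
```

Call:
carry_out(
  delta_pos=[
    [3, 0, 0],
    [3, 0, 0],
    [3, 0, 0],
    [3, 0, 0],
    [3, 0, 0],
    [3, 0, -40],
    [3, 0, -80],
    [3, 0, -120],
    [3, 0, -160],
    [3, 0, -160],
  ],
  angular=[
    [0, 0, 0],
    [0, 0, 0],
    [0, 0, 0],
    [0, 0, 0],
    [0, 0, 0],
    [0, 0, 0],
    [0, 0, 0],
    [0, 0, 0],
    [0, 0, 0],
    [0, 0, 0],
  ],
  claw=[15, 60, 60, 60, 60, 60, 60, 60, 60, 60],
)

```text
t: 5.72
tcp_pos: [0.707, -0.0009, 0.2463]
orientation: [-3.141, 0.017, -3.034]
force: [1.5, 0.9, 0.9]
width: 0.64
gripper_force: 0.0
```

```bash
cat >> h.py <<'E'
def pan(P,c0,box=.02):
    """rim centre and handle axis from a cloud, c0 in m"""
    q,rad,n=rim(P,*c0); q,rad,n=rim(P,*q,.085,.105,.055,.072)
    S=P.reshape(-1,3); d=np.hypot(S[:,0]-q[0],S[:,1]-q[1]); h=S[(S[:,2]>.070)&(S[:,2]<.09)&(d>.08)&(d<.145)&(S[:,0]<q[0]-.05)&(abs(S[:,1]-q[1])<.08)]
    if len(h)<8: return q,rad,n,None
    m=h.mean(0); a=np.degrees(np.arctan2(q[1]-m[1],q[0]-m[0])); v=(q-m[:2])/np.linalg.norm(q-m[:2])
    return q*1000,rad,n,len(h),'yaw',a.round(1),'grip100',((q-.1*v)*1000).round(1),'hz',m[2].round(4)
E
python3 - <<'E'
from h import *
for n in('wrist','top'):
    c=cap(n); P=cloud(c); save(c,n+'2.png')
    print(n,'spent',pan(P,(.5257,-.0238)),'fresh',pan(P,(.5416,-.195)))
    m=(P[...,2]>.104)&(P[...,2]<.116)&(abs(P[...,0]-.695)<.04)&(abs(P[...,1])<.04)
    if m.sum()>5: print(cv2.minAreaRect((P[m][:,:2]*1000).astype(np.float32)))
    g=cv2.cvtColor(c['img'],cv2.COLOR_RGB2GRAY); v,u=np.nonzero(g>(60 if n=='top' else 120)); X=plane(c,np.c_[u,v],.03)[:,:2]; ctr=np.array([.505,.147])
    for i in range(4):
        d=np.hypot(*(X-ctr).T); p=X[(d<.08)&(d>.070)]; ctr,rad=fitc(p)
    print('rest',ctr.round(4),rad.round(4),len(p))
    print(bars(c)[:8] if n=='top' else '')
E
```

```text
wrist spent (array([ 0.529 , -0.0208]), 0.062, 1019, None) fresh (array([ 0.5459, -0.1954]), 0.0624, 1539, None)
((694.87158203125, -1.924041748046875), (20.90336799621582, 21.230573654174805), 6.652064323425293)
rest [0.508  0.1482] 0.0729 838

top spent (array([-0.003 ,  0.0026]), 0.0619, 2, None) fresh (array([ 541.3, -196.6]), 0.062, 213, 106, 'yaw', np.float64(-3.5), 'grip100', array([ 441.5, -190.6]), 'hz', np.float64(0.0808))
rest [0.5053 0.1468] 0.0738 328
[(26, -755, 237, 258, 171, (546, 337)), (-9, 763, 218, 307, 11, (73, 337)), (451, -408, 27, 67, 171, (440, 203)), (429, 399, 27, 67, 17, (190, 203)), (426, 546, 88, 129, 80, (145, 203)), (554, 360, 28, 67, 163, (204, 165)), (863, -427, 96, 98, 137, (446, 78)), (804, -990, 164, 393, 3, (599, 113))]
```

View pics/wrist2.png

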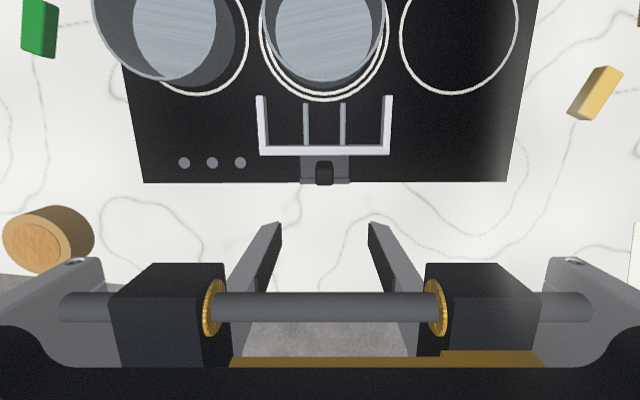

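The wrist view shows the fork drawn clear of the pan, with its post at (324,172) at the back end of the slide. Spent pan next.

```bash
python3 -c "
from h import *
go((431,-52,200,197.2))"
```

```text
t 5.82 at [703.   -1.  238.9] rpy [-180.      0.31 -173.84] j [-0.03  0.68 -0.02  1.31  0.01  1.15  1.63] w 60.3 F [-0.8 -0.2 -0.3] gf 0.0
(431, -52, 200, 197.2) -> [276.1, -21.6, 37.5] [-0.001, 0.005, -0.193] rows 6.7
```

Call:
carry_out(
  delta_pos=[
    [276, -22, 0],
    [276, -22, 37],
    [276, -22, 37],
    [276, -22, 37],
    [276, -22, 37],
    [276, -22, 37],
    [276, -22, 37],
    [276, -22, 37],
    [276, -22, 37],
    [276, -22, 37],
  ],
  angular=[
    [0, 0, -0.193],
    [0, 0, -0.193],
    [0, 0, -0.193],
    [0, 0, -0.193],
    [0, 0, -0.193],
    [0, 0, -0.193],
    [0, 0, -0.193],
    [0, 0, -0.193],
    [0, 0, -0.193],
    [0, 0, -0.193],
  ],
  claw=[60, 50, 50, 50, 50, 50, 50, 50, 50, 50],
)

```text
t: 6.65
tcp_pos: [0.4302, -0.0525, 0.1991]
orientation: [3.141, 0.001, -2.841]
force: [0.4, -0.4, 0.3]
width: 0.532
gripper_force: 0.0
```

```bash
python3 - <<'E'
from h import *
go((431,-52,56,197.2))
c=cap('wrist'); P=cloud(c); save(c,'w3.png')
S=P.reshape(-1,3); h=S[(S[:,2]>.066)&(S[:,2]<.088)&(abs(S[:,0]-.431)<.035)&(abs(S[:,1]+.052)<.03)]
print('handle wrist',cv2.fitLine((h[:,:2]*1000).astype(np.float32),cv2.DIST_L2,0,.01,.01).ravel(),h[:,2].mean(),len(h))
c=cap('side');P=cloud(c); print(pan(P,(.5257,-.0238)))
E
```

```text
t 6.65 at [430.2 -52.5 199.1] rpy [ 1.7999e+02  3.0000e-02 -1.6278e+02] j [ 0.12  0.33 -0.09  2.1   0.04  0.71  1.88] w 50.0 F [ 0.4 -0.4  0.3] gf 0.0
(431, -52, 56, 197.2) -> [-0.9, 0.2, 143.1] [0.0, 0.001, 0.0] rows 3.4
handle wrist [ 9.3473059e-01  3.5535714e-01  4.3298050e+02 -4.9811546e+01] 0.08105307249249118 1129
(array([528.9, -24.1]), 0.0627, 215, 95, 'yaw', np.float64(18.1), 'grip100', array([433.9, -55.2]), 'hz', np.float64(0.0788))
```

View pics/w3.png

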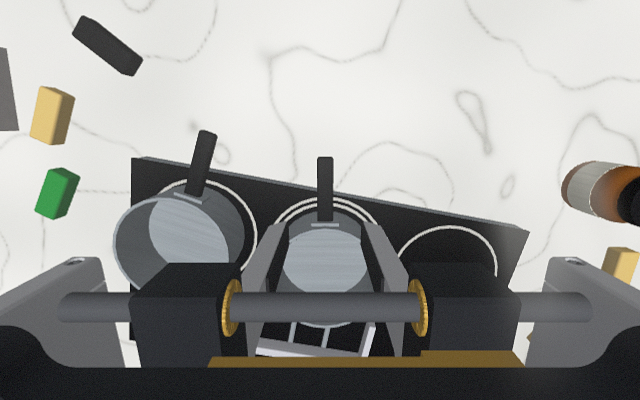

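The handle is vertical at (325,190), midway between the fingers. Lowering onto it and gripping.

Call:
carry_out(
  delta_pos=[
    [-1, 1, 35],
    [-1, 1, 70],
    [-1, 1, 100],
    [-1, 1, 125],
    [-1, 1, 142],
    [-1, 1, 142],
    [-1, 1, 142],
    [-1, 1, 142],
    [-1, 1, 142],
    [-1, 1, 142],
    [-1, 1, 142],
    [-1, 1, 142],
  ],
  angular=[
    [0, 0, 0],
    [0, 0, 0],
    [0, 0, 0],
    [0, 0, 0],
    [0, 0, 0],
    [0, 0, 0],
    [0, 0, 0],
    [0, 0, 0],
    [0, 0, 0],
    [0, 0, 0],
    [0, 0, 0],
    [0, 0, 0],
  ],
  claw=[50, 50, 50, 50, 50, 50, 50, 12, 12, 12, 12, 12],
)

```text
t: 7.75
tcp_pos: [0.4305, -0.0516, 0.0581]
orientation: [-3.141, 0.001, -2.842]
force: [-0.2, -0.8, -0.8]
width: 0.215
gripper_force: 0.0
```

```bash
python3 - <<'E'
from h import *
c=cap('side');P=cloud(c); q=pan(P,(.5257,-.0238)); print(q)
# slide = ey*170 + (O - pan)
s=r.get_state(); R0=Ro.from_euler('xyz',s['orientation'])
g=cv2.cvtColor(c['img'],cv2.COLOR_RGB2GRAY); v,u=np.nonzero(g>75); X=plane(c,np.c_[u,v],.03)[:,:2]; ctr=np.array([.506,.147])
for i in range(4):
    d=np.hypot(*(X-ctr).T); p=X[(d<.08)&(d>.069)]; ctr,rad=fitc(p)
print('rest side',ctr.round(4),rad.round(4),len(p))
c=cap('top');P=cloud(c); print(pan(P,(.5257,-.0238)))
x,y,z=s['tcp_pos']*1000; go((x-19.5,y+170.5,z,197.2))
E
```

```text
(array([529., -24.]), 0.0628, 174, 67, 'yaw', np.float64(17.2), 'grip100', array([433.5, -53.6]), 'hz', np.float64(0.079))
rest side [0.5059 0.1468] 0.0745 45
(array([ 0.5261, -0.0235]), 0.0626, 155, None)
t 7.85 at [430.4 -51.7  58.1] rpy [-1.7997e+02  7.0000e-02 -1.6281e+02] j [ 0.09  0.6  -0.05  2.23  0.09  0.31  1.83] w 17.7 F [-0.5  0.2  5.6] gf 30.0
(np.float64(410.96415983950413), np.float64(118.81540170407686), np.float64(58.08053967598262), 197.2) -> [-31.8, 168.7, -0.1] [-0.001, 0.001, -0.0] rows 4.1
```

Call:
carry_out(
  delta_pos=[
    [-1, 4, 0],
    [-2, 12, 0],
    [-4, 20, 0],
    [-5, 28, 0],
    [-7, 37, 0],
    [-8, 46, 0],
    [-10, 55, 0],
    [-11, 63, 0],
    [-13, 71, 0],
    [-14, 78, 0],
    [-15, 83, 0],
    [-15, 84, 0],
  ],
  angular=[
    [0, 0, 0],
    [0, 0, 0],
    [0, 0, 0],
    [0, 0, 0],
    [0, 0, 0],
    [0, 0, 0],
    [0, 0, 0],
    [0, 0, 0],
    [0, 0, 0],
    [0, 0, 0],
    [0, 0, 0],
    [0, 0, 0],
  ],
  claw=[12, 12, 12, 12, 12, 12, 12, 12, 12, 12, 12, 12],
)

```text
t: 8.85
tcp_pos: [0.4207, 0.0316, 0.0581]
orientation: [-3.139, 0.002, -2.845]
force: [1.3, -7.7, 4.2]
width: 0.187
gripper_force: 30.2
```

```bash
python3 - <<'E'
from h import *
c=cap('side');P=cloud(c); print(pan(P,(.5165,.061)))
go((409.4,118.6,58,197.2))
E
```

```text
(array([519.7,  57. ]), 0.0627, 172, 63, 'yaw', np.float64(17.6), 'grip100', array([424.4,  26.8]), 'hz', np.float64(0.0786))
t 8.9 at [420.7  31.6  58.1] rpy [-1.7987e+02  1.1000e-01 -1.6301e+02] j [-0.13  0.59 -0.02  2.26  0.04  0.29  1.68] w 17.5 F [ 1.4 -4.8  5. ] gf 30.2
(409.4, 118.6, 58, 197.2) -> [-14.6, 86.5, -0.1] [-0.002, 0.002, -0.004] rows 2.1
```

Call:
carry_out(
  delta_pos=[
    [-1, 4, 0],
    [-2, 12, 0],
    [-3, 20, 0],
    [-5, 28, 0],
    [-6, 37, 0],
    [-7, 46, 0],
    [-9, 55, 0],
    [-10, 64, 0],
    [-12, 72, 0],
    [-13, 80, 0],
    [-14, 86, 0],
    [-14, 89, 0],
  ],
  angular=[
    [0, 0, 0],
    [0, 0, 0],
    [0, 0, 0],
    [0, 0, 0],
    [0, 0, 0],
    [0, 0, 0],
    [0, 0, 0],
    [0, 0, 0],
    [0, 0, 0],
    [0, 0, 0],
    [0, 0, 0],
    [0, 0, 0],
  ],
  claw=[12, 12, 12, 12, 12, 12, 12, 12, 12, 12, 12, 12],
)

```text
t: 9.9
tcp_pos: [0.4076, 0.1202, 0.058]
orientation: [-3.139, 0.001, -2.846]
force: [2.6, -8.3, 6.3]
width: 0.19
gripper_force: 30.3
```

```bash
python3 - <<'E'
from h import *
r.get_state()
for n in('side','top'):
    c=cap(n);P=cloud(c); print(n,pan(P,(.506,.145)))
    g=cv2.cvtColor(c['img'],cv2.COLOR_RGB2GRAY)
    big=cv2.resize(c['img'][140:220,225:345] if n=='top' else c['img'][150:230,270:390],None,fx=5,fy=5,interpolation=cv2.INTER_CUBIC)
    cv2.imwrite('pics/c4%s.png'%n,cv2.cvtColor(big,cv2.COLOR_RGB2BGR))
go((409,119,58,197.2))
E
```

```text
side (array([507. , 144.4]), 0.0628, 165, 70, 'yaw', np.float64(18.1), 'grip100', array([411.9, 113.4]), 'hz', np.float64(0.0784))
top (array([0.5025, 0.1455]), 0.0623, 139, None)
t 10.0 at [407.7 120.7  58.1] rpy [-1.7989e+02  9.0000e-02 -1.6302e+02] j [-0.36  0.59  0.01  2.25 -0.02  0.29  1.53] w 17.4 F [ 1.1 -5.6  5.7] gf 30.2
(409, 119, 58, 197.2) -> [-0.8, -2.0, 0.1] [-0.002, 0.002, -0.004] rows 0.1
```

View pics/c4top.png

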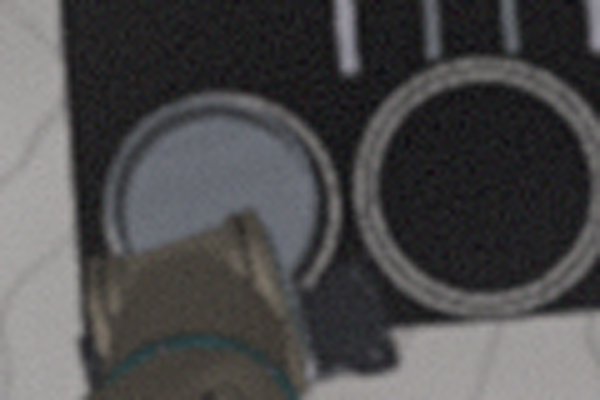

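The crop shows the spent pan almost concentric in the rest ring at (222,200), and the now-empty double ring at (478,185). Small trim, release and retreat upward.

Call:
carry_out(
  delta_pos=[
    [-1.5, 1.6, 0],
    [-1.5, 1.6, 0],
    [-1.5, 1.6, 0],
    [-1.5, 1.6, 0],
    [-1.5, 1.6, 0],
    [-1.5, 1.6, 0],
    [-1.5, 1.6, -30],
    [-1.5, 1.6, -70],
    [-1.5, 1.6, -110],
    [-1.5, 1.6, -150],
    [-1.5, 1.6, -190],
    [-1.5, 1.6, -190],
  ],
  angular=[
    [0, 0, 0],
    [0, 0, 0],
    [0, 0, 0],
    [0, 0, 0],
    [0, 0, 0],
    [0, 0, 0],
    [0, 0, 0],
    [0, 0, 0],
    [0, 0, 0],
    [0, 0, 0],
    [0, 0, 0],
    [0, 0, 0],
  ],
  claw=[12, 12, 40, 40, 40, 40, 50, 50, 60, 60, 60, 60],
)

```text
t: 11.0
tcp_pos: [0.4115, 0.1261, 0.254]
orientation: [3.141, 0.013, -2.841]
force: [0.4, 1.3, -0.2]
width: 0.638
gripper_force: 0.0
```

```bash
python3 - <<'E'
from h import *
c=cap('top'); g=cv2.cvtColor(c['img'],cv2.COLOR_RGB2GRAY); v,u=np.nonzero(g>60); X=plane(c,np.c_[u,v],.03)[:,:2]; ctr=np.array([.5235,-.022])
for i in range(4):
    d=np.hypot(*(X-ctr).T); p=X[(d<.088)&(d>.070)]; ctr,rad=fitc(p)
print('heat top',ctr.round(4),rad.round(4),len(p)); P=cloud(c); print('fresh',pan(P,(.5416,-.195)))
c=cap('side');P=cloud(c); print('side spent',pan(P,(.506,.145)),'fresh',pan(P,(.5416,-.195)))
g=cv2.cvtColor(c['img'],cv2.COLOR_RGB2GRAY); v,u=np.nonzero(g>75); X=plane(c,np.c_[u,v],.03)[:,:2]; ctr=np.array([.5235,-.022])
for i in range(4):
    d=np.hypot(*(X-ctr).T); p=X[(d<.086)&(d>.072)&(X[:,0]<.55)]; ctr,rad=fitc(p)
print('heat side',ctr.round(4),rad.round(4),len(p))
go((429,399,200,286),(429,399,60,286),(554,361,200,253))
E
```

```text
heat top [ 0.5232 -0.0223] 0.0783 734
fresh (array([ 541.3, -196.7]), 0.0622, 212, 111, 'yaw', np.float64(-3.6), 'grip100', array([ 441.5, -190.4]), 'hz', np.float64(0.0811))
side spent (array([506.5, 145.9]), 0.0626, 193, 77, 'yaw', np.float64(16.8), 'grip100', array([410.8, 117. ]), 'hz', np.float64(0.079)) fresh (array([ 546.4, -199.8]), 0.0628, 246, 110, 'yaw', np.float64(-2.7), 'grip100', array([ 446.5, -195.1]), 'hz', np.float64(0.0792))
heat side [ 0.5144 -0.0196] 0.0773 50
t 11.1 at [408.2 124.9 248.8] rpy [ 179.97    0.22 -162.75] j [-0.39  0.25  0.03  2.05 -0.01  0.84  1.52] w 59.8 F [-0.4  0.2  0.5] gf 0.0
(429, 399, 200, 286) -> [-100.9, 255.6, 49.3] [-0.003, 0.003, -1.549] rows 12.4
(429, 399, 60, 286) -> [-100.4, 255.5, 189.3] [-0.003, 0.003, -1.549] rows 12.4
(554, 361, 200, 253) -> [-209.1, 182.2, 49.7] [-0.001, 0.004, -0.973] rows 7.8
```

```bash
python3 - <<'E'
from h import *
go((429,399,140,196),(554,361,140,163))
E
```

```text
t 11.1 at [408.2 124.9 248.8] rpy [ 179.97    0.22 -162.75] j [-0.39  0.25  0.03  2.05 -0.01  0.84  1.52] w 59.8 F [-0.4  0.2  0.5] gf 0.0
(429, 399, 140, 196) -> [-100.7, 255.5, 109.3] [0.001, 0.004, 0.022] rows 7.1
(554, 361, 140, 163) -> [-208.8, 182.2, 109.7] [0.002, 0.004, 0.598] rows 7.1
```

Call:
carry_out(
  delta_pos=[
    [-40, 100, 0],
    [-80, 200, 0],
    [-101, 255, 30],
    [-101, 255, 70],
    [-101, 255, 100],
    [-101, 255, 109],
    [-101, 255, 109],
    [-101, 255, 109],
    [-101, 255, 109],
    [-101, 255, 109],
    [-101, 255, 109],
    [-101, 255, 109],
  ],
  angular=[
    [0, 0, 0.022],
    [0, 0, 0.022],
    [0, 0, 0.022],
    [0, 0, 0.022],
    [0, 0, 0.022],
    [0, 0, 0.022],
    [0, 0, 0.022],
    [0, 0, 0.022],
    [0, 0, 0.022],
    [0, 0, 0.022],
    [0, 0, 0.022],
    [0, 0, 0.022],
  ],
  claw=[60, 60, 60, 60, 60, 60, 60, 60, 60, 60, 60, 60],
)

```text
t: 12.1
tcp_pos: [0.4296, 0.3958, 0.1397]
orientation: [-3.141, 0.001, -2.866]
force: [0.1, -0.4, -0.2]
width: 0.638
gripper_force: 0.0
```

```bash
python3 - <<'E'
from h import *
go((429,399,4,196))
for n in('wrist','side','top'):
    c=cap(n); print(n,[b for b in bars(c) if 20<b[2]<36 and 55<b[3]<80]); P=cloud(c)
    if n=='wrist': save(c,'w5.png'); print(pan(P,(.506,.147)))
    if n=='top': print('spent',pan(P,(.506,.147)))
E
```

```text
t 12.1 at [429.6 395.8 139.7] rpy [-1.7997e+02  7.0000e-02 -1.6421e+02] j [-0.78  0.61 -0.02  1.77  0.01  0.75  1.04] w 60.0 F [ 0.1 -0.4 -0.2] gf 0.0
(429, 399, 4, 196) -> [-0.1, 3.3, 135.7] [-0.0, 0.001, -0.004] rows 3.3
wrist [(597, 637, 23, 67, 106, (460, 356)), (543, 374, 21, 56, 176, (280, 272)), (432, 401, 27, 68, 17, (328, 193))]
(array([504.6, 150.5]), 0.0633, 2535, 2031, 'yaw', np.float64(13.4), 'grip100', array([407.3, 127.4]), 'hz', np.float64(0.0786))
side [(456, -408, 28, 67, 171, (331, 313))]
top [(451, -408, 27, 67, 171, (440, 203)), (554, 360, 28, 67, 163, (204, 165))]
spent (array([502.6, 145.8]), 0.0622, 198, 110, 'yaw', np.float64(15.5), 'grip100', array([406.2, 119.1]), 'hz', np.float64(0.0809))
```

View pics/w5.png

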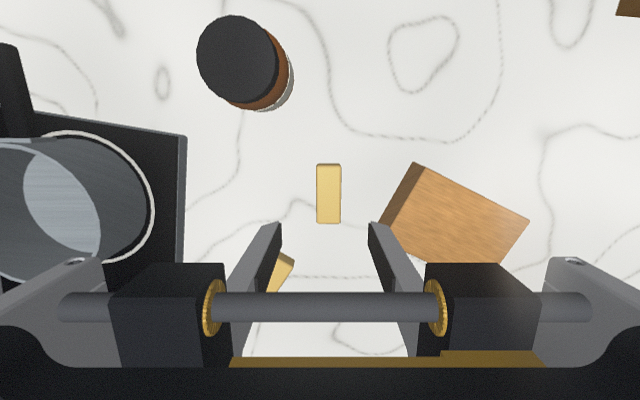

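The wrist view shows the yellow bar at (328,193), aligned and between the fingers' line, with the card stack at (455,215) and the jar at (245,60) clear.

Call:
carry_out(
  delta_pos=[
    [-1.5, 4, 35],
    [-1.5, 4, 70],
    [-1.5, 4, 100],
    [-1.5, 4, 125],
    [-1.5, 4, 135.5],
    [-1.5, 4, 135.5],
    [-1.5, 4, 135.5],
    [-1.5, 4, 135.5],
    [-1.5, 4, 135.5],
    [-1.5, 4, 135.5],
    [-1.5, 4, 135.5],
    [-1.5, 4, 135.5],
  ],
  angular=[
    [0, 0, 0],
    [0, 0, 0],
    [0, 0, 0],
    [0, 0, 0],
    [0, 0, 0],
    [0, 0, 0],
    [0, 0, 0],
    [0, 0, 0],
    [0, 0, 0],
    [0, 0, 0],
    [0, 0, 0],
    [0, 0, 0],
  ],
  claw=[50, 50, 50, 50, 50, 50, 50, 20, 20, 20, 20, 20],
)

```text
t: 13.25
tcp_pos: [0.4293, 0.4022, 0.0038]
orientation: [3.141, 0.001, -2.864]
force: [0.2, -0.4, 4.9]
width: 0.293
gripper_force: 30.0
```

Call:
carry_out(
  delta_pos=[
    [0, 0, 0],
    [0, 0, 0],
    [0, 0, -20],
    [0, 0, -50],
    [0, 0, -90],
    [0, 0, -130],
    [0, 0, -170],
    [0, 0, -200],
    [0, 0, -200],
    [0, 0, -200],
  ],
  angular=[
    [0, 0, 0],
    [0, 0, 0],
    [0, 0, 0],
    [0, 0, 0],
    [0, 0, 0],
    [0, 0, 0],
    [0, 0, 0],
    [0, 0, 0],
    [0, 0, 0],
    [0, 0, 0],
  ],
  claw=[20, 20, 20, 20, 20, 20, 20, 20, 20, 20],
)

```text
t: 14.08
tcp_pos: [0.4296, 0.4027, 0.2047]
orientation: [3.14, 0.003, -2.863]
force: [-1.4, -0.8, -0.7]
width: 0.294
gripper_force: 30.0
```

```bash
python3 - <<'E'
from h import *
c=cap('top'); P=cloud(c); print('spent',pan(P,(.506,.147)),'fresh',pan(P,(.5416,-.195)))
go((500,100,230,180),(542,-197,200,176.5))
E
```

```text
spent (array([502.6, 145.8]), 0.0622, 208, 112, 'yaw', np.float64(15.5), 'grip100', array([406.2, 119.1]), 'hz', np.float64(0.0803)) fresh (array([ 541.4, -196.8]), 0.0621, 208, 112, 'yaw', np.float64(-3.6), 'grip100', array([ 441.6, -190.5]), 'hz', np.float64(0.0803))
t 14.13 at [428.6 401.8 202.9] rpy [ 179.99   -0.   -164.06] j [-0.79  0.54 -0.02  1.7   0.01  0.9   1.04] w 27.6 F [-0.3  0.2 -0.6] gf 30.0
(500, 100, 230, 180) -> [14.2, -309.8, -27.2] [0.0, -0.0, 0.278] rows 7.5
(542, -197, 200, 176.5) -> [55.4, -606.9, 2.8] [0.0, -0.0, 0.339] rows 14.6
```

Call:
carry_out(
  delta_pos=[
    [5, -25, -10],
    [10, -65, -27],
    [14, -310, -27],
    [14, -310, -27],
    [14, -310, -27],
    [14, -310, -27],
    [14, -310, -27],
    [14, -310, -27],
    [14, -310, -27],
    [14, -310, -27],
    [14, -310, -27],
  ],
  angular=[
    [0, 0, 0],
    [0, 0, 0.1],
    [0, 0, 0.278],
    [0, 0, 0.278],
    [0, 0, 0.278],
    [0, 0, 0.278],
    [0, 0, 0.278],
    [0, 0, 0.278],
    [0, 0, 0.278],
    [0, 0, 0.278],
    [0, 0, 0.278],
  ],
  claw=[20, 20, 20, 20, 20, 20, 20, 20, 20, 20, 20],
)

```text
t: 15.05
tcp_pos: [0.4993, 0.1006, 0.2284]
orientation: [3.142, -0.003, -3.141]
force: [0.0, 0.6, -0.8]
width: 0.295
gripper_force: 30.0
```

```bash
python3 - <<'E'
from h import *
go((541.5,-221,160,176.5),(541.5,-221,42,176.5))
E
```

```text
t 15.05 at [499.3 100.6 228.4] rpy [ 180.     -0.2  -179.98] j [-0.32  0.4   0.09  1.87 -0.05  0.87  1.37] w 27.7 F [ 0.   0.6 -0.8] gf 30.0
(541.5, -221, 160, 176.5) -> [-42.3, -321.6, 68.3] [-0.0, -0.003, 0.061] rows 7.9
(541.5, -221, 42, 176.5) -> [-42.7, -321.6, 186.3] [-0.0, -0.003, 0.061] rows 9.0
```

Call:
carry_out(
  delta_pos=[
    [-20, -160, 0],
    [-42, -322, 10],
    [-42, -322, 10],
    [-42, -322, 10],
    [-42, -322, 10],
    [-42, -322, 10],
    [-42, -322, 10],
    [-42, -322, 20],
    [-42, -322, 68],
    [-42, -322, 68],
    [-42, -322, 68],
    [-42, -322, 68],
  ],
  angular=[
    [0, 0, 0.061],
    [0, 0, 0.061],
    [0, 0, 0.061],
    [0, 0, 0.061],
    [0, 0, 0.061],
    [0, 0, 0.061],
    [0, 0, 0.061],
    [0, 0, 0.061],
    [0, 0, 0.061],
    [0, 0, 0.061],
    [0, 0, 0.061],
    [0, 0, 0.061],
  ],
  claw=[20, 20, 20, 20, 20, 20, 20, 20, 20, 20, 20, 20],
)

```text
t: 16.05
tcp_pos: [0.5433, -0.2192, 0.1618]
orientation: [3.14, -0.001, 3.084]
force: [0.9, 0.3, 0.6]
width: 0.294
gripper_force: 30.0
```

```bash
python3 - <<'E'
from h import *
c=cap('side'); P=cloud(c); print('fresh side',pan(P,(.5416,-.195)))
c=cap('wrist'); save(c,'w6.png'); P=cloud(c); print('fresh wrist',pan(P,(.5416,-.195)))
go((541.5,-221,42,176.5))
E
```

```text
fresh side (array([ 546. , -199.9]), 0.0628, 173, 112, 'yaw', np.float64(-2.6), 'grip100', array([ 446.1, -195.3]), 'hz', np.float64(0.0794))
fresh wrist (array([ 543.7, -196.8]), 0.0622, 1953, 1472, 'yaw', np.float64(-3.0), 'grip100', array([ 443.8, -191.6]), 'hz', np.float64(0.0807))
t 16.15 at [ 544.2 -220.3  163.4] rpy [1.7999e+02 1.4000e-01 1.7669e+02] j [ 0.25  0.59  0.13  1.75 -0.1   0.81  1.95] w 27.5 F [ 0.7  0.4 -0.5] gf 30.0
(541.5, -221, 42, 176.5) -> [3.0, -0.9, 121.4] [0.0, 0.002, 0.003] rows 2.9
```

View pics/w6.png

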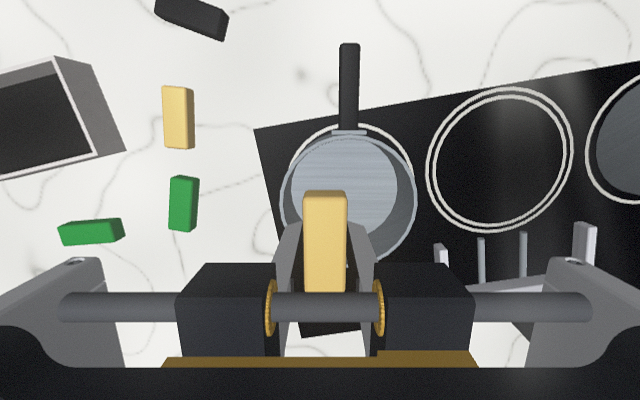

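The bar is held at (325,240) over the fresh pan at (348,200), to its right-hand side as planned. Lowering and releasing.

Call:
carry_out(
  delta_pos=[
    [0, -1, 35],
    [0, -1, 70],
    [0, -1, 95],
    [0, -1, 112],
    [0, -1, 121],
    [0, -1, 121],
    [0, -1, 121],
    [0, -1, 121],
    [0, -1, 121],
    [0, -1, 100],
    [0, -1, 60],
    [0, -1, 0],
  ],
  angular=[
    [0, 0, 0],
    [0, 0, 0],
    [0, 0, 0],
    [0, 0, 0],
    [0, 0, 0],
    [0, 0, 0],
    [0, 0, 0],
    [0, 0, 0],
    [0, 0, 0],
    [0, 0, 0],
    [0, 0, 0],
    [0, 0, 0],
  ],
  claw=[20, 20, 20, 20, 20, 20, 34, 34, 34, 34, 34, 34],
)

```text
t: 17.15
tcp_pos: [0.5416, -0.2226, 0.1447]
orientation: [3.141, -0.002, 3.081]
force: [0.6, -0.4, 0.3]
width: 0.36
gripper_force: 0.0
```

```bash
python3 - <<'E'
from h import *
c=cap('side'); print([b for b in bars(c) if 15<b[2]<36 and 50<b[3]<80]); P=cloud(c); print('fresh side',pan(P,(.5416,-.195)))
c=cap('wrist'); print([b for b in bars(c,.057) if 15<b[2]<40 and 40<b[3]<90])
go((453,-408,140,171))
E
```

```text
[(456, -384, 29, 67, 175, (330, 305)), (551, -199, 26, 67, 179, (353, 251))]
fresh side (array([ 546. , -200.1]), 0.0626, 172, 113, 'yaw', np.float64(-2.9), 'grip100', array([ 446.1, -195.1]), 'hz', np.float64(0.0789))
[(545, -221, 27, 68, 177, (327, 192)), (458, -359, 31, 59, 171, (178, 112))]
t 17.25 at [ 547.4 -225.2  151.2] rpy [-179.76    0.78  176.5 ] j [ 0.26  0.6   0.13  1.76 -0.11  0.77  1.95] w 33.8 F [ 1.  -0.4 -0.1] gf 0.0
(453, -408, 140, 171) -> [83.2, -188.2, 10.8] [-0.004, 0.014, 0.096] rows 4.9
```

The first bar lies in the fresh pan. The right-hand bar was knocked about 24 mm to the left, to about (453,-384), so I'll use the new pose.

Call:
carry_out(
  delta_pos=[
    [0, 0, -40],
    [0, 0, -55],
    [40, -82, -55],
    [80, -164, -55],
    [82, -164, 0],
    [82, -164, 10],
    [82, -164, 10],
    [82, -164, 10],
    [82, -164, 10],
    [82, -164, 10],
  ],
  angular=[
    [0, 0, 0],
    [0, 0, 0],
    [0, 0, 0.03],
    [0, 0, 0.03],
    [0, 0, 0.03],
    [0, 0, 0.03],
    [0, 0, 0.03],
    [0, 0, 0.03],
    [0, 0, 0.03],
    [0, 0, 0.03],
  ],
  claw=[50, 50, 50, 50, 50, 50, 50, 50, 50, 50],
)

```text
t: 18.08
tcp_pos: [0.4516, -0.3811, 0.1341]
orientation: [3.141, 0.001, 3.051]
force: [1.2, 0.2, -0.0]
width: 0.53
gripper_force: 0.0
```

```bash
python3 - <<'E'
from h import *
for n in('wrist','top','side'):
    c=cap(n); print(n,[b for b in bars(c) if 15<b[2]<36 and 50<b[3]<80])
go((453,-384,4,175))
E
```

```text
wrist [(454, -381, 27, 69, 171, (323, 194))]
top [(547, -227, 29, 69, 177, (385, 172)), (554, 360, 29, 67, 163, (204, 165))]
side [(456, -384, 29, 67, 175, (330, 305)), (558, -200, 26, 53, 1, (354, 251))]
t 18.23 at [ 452.6 -380.4  134.6] rpy [-1.7999e+02  1.2000e-01  1.7496e+02] j [ 0.57  0.63  0.13  1.76 -0.12  0.75  2.24] w 50.0 F [-0.4 -1.  -0.5] gf 0.0
(453, -384, 4, 175) -> [-0.5, -3.5, 130.6] [-0.0, 0.002, -0.001] rows 3.1
```

Call:
carry_out(
  delta_pos=[
    [0, -1.5, 35],
    [0, -1.5, 70],
    [0, -1.5, 100],
    [0, -1.5, 120],
    [0, -1.5, 130.5],
    [0, -1.5, 130.5],
    [0, -1.5, 130.5],
    [0, -1.5, 130.5],
    [0, -1.5, 130.5],
    [0, -1.5, 130.5],
    [0, -1.5, 130.5],
    [0, -1.5, 130.5],
  ],
  angular=[
    [0, 0, 0.035],
    [0, 0, 0.035],
    [0, 0, 0.035],
    [0, 0, 0.035],
    [0, 0, 0.035],
    [0, 0, 0.035],
    [0, 0, 0.035],
    [0, 0, 0.035],
    [0, 0, 0.035],
    [0, 0, 0.035],
    [0, 0, 0.035],
    [0, 0, 0.035],
  ],
  claw=[50, 50, 50, 50, 50, 50, 50, 20, 20, 20, 20, 20],
)

```text
t: 19.23
tcp_pos: [0.451, -0.3834, 0.0041]
orientation: [-3.141, 0.001, 3.016]
force: [-0.2, 0.8, 5.6]
width: 0.29
gripper_force: 30.0
```

Call:
carry_out(
  delta_pos=[
    [0, 0, 0],
    [0, 0, 0],
    [0, 0, -20],
    [0, 0, -50],
    [0, 0, -90],
    [0, 0, -130],
    [0, 0, -170],
    [0, 0, -200],
    [0, 0, -200],
    [0, 0, -200],
  ],
  angular=[
    [0, 0, 0],
    [0, 0, 0],
    [0, 0, 0],
    [0, 0, 0],
    [0, 0, 0],
    [0, 0, 0],
    [0, 0, 0],
    [0, 0, 0],
    [0, 0, 0],
    [0, 0, 0],
  ],
  claw=[20, 20, 20, 20, 20, 20, 20, 20, 20, 20],
)

```text
t: 20.07
tcp_pos: [0.4514, -0.3839, 0.205]
orientation: [-3.14, 0.003, 3.016]
force: [-0.2, -0.1, -1.0]
width: 0.292
gripper_force: 30.0
```

```bash
python3 - <<'E'
from h import *
c=cap('side'); P=cloud(c); print('side',pan(P,(.5416,-.195)));c=cap('top'); P=cloud(c); print('top',pan(P,(.5416,-.195)),[b for b in bars(c) if 15<b[2]<36 and 50<b[3]<80])
go((543,-173,160,176.5),(543,-173,42,176.5))
E
```

```text
side (array([ 546.8, -200.2]), 0.0624, 159, 47, 'yaw', np.float64(-3.2), 'grip100', array([ 447. , -194.7]), 'hz', np.float64(0.079))
top (array([ 541.4, -196.8]), 0.0621, 214, 114, 'yaw', np.float64(-3.7), 'grip100', array([ 441.6, -190.3]), 'hz', np.float64(0.0816)) [(547, -227, 29, 70, 176, (385, 172)), (554, 360, 28, 67, 163, (204, 165))]
t 20.17 at [ 449.8 -382.4  202. ] rpy [ 1.7993e+02 -1.1000e-01  1.7279e+02] j [ 0.55  0.55  0.16  1.69 -0.11  0.91  2.21] w 27.3 F [ 0.9 -0.3 -1. ] gf 30.0
(543, -173, 160, 176.5) -> [-66.3, 219.4, 42.1] [0.001, -0.002, -0.065] rows 5.6
(543, -173, 42, 176.5) -> [-66.5, 219.2, 160.1] [0.001, -0.002, -0.065] rows 6.7
```

Call:
carry_out(
  delta_pos=[
    [-20, 70, 0],
    [-40, 140, 0],
    [-66, 221, 0],
    [-66, 221, 42],
    [-66, 221, 42],
    [-66, 221, 42],
    [-66, 221, 42],
    [-66, 221, 42],
    [-66, 221, 42],
  ],
  angular=[
    [0, 0, -0.065],
    [0, 0, -0.065],
    [0, 0, -0.065],
    [0, 0, -0.065],
    [0, 0, -0.065],
    [0, 0, -0.065],
    [0, 0, -0.065],
    [0, 0, -0.065],
    [0, 0, -0.065],
  ],
  claw=[20, 20, 20, 20, 20, 20, 20, 20, 20],
)

```text
t: 20.92
tcp_pos: [0.5425, -0.173, 0.1598]
orientation: [-3.141, -0.003, 3.08]
force: [0.6, -0.5, -1.4]
width: 0.297
gripper_force: 30.0
```

```bash
python3 - <<'E'
from h import *
c=cap('side'); P=cloud(c); print('side',pan(P,(.5416,-.195)))
c=cap('wrist'); P=cloud(c); print('wrist',pan(P,(.5416,-.195)),[b for b in bars(c,.057)][:4])
go((543,-172,42,176.5))
E
```

```text
side (array([ 546.2, -200.1]), 0.0629, 220, 113, 'yaw', np.float64(-2.8), 'grip100', array([ 446.3, -195.2]), 'hz', np.float64(0.079))
wrist (array([ 543.7, -196.4]), 0.0622, 1946, 1477, 'yaw', np.float64(-3.2), 'grip100', array([ 443.9, -190.8]), 'hz', np.float64(0.0807)) [(754, -191, 23, 398, 87, (341, 360)), (686, -116, 10, 73, 179, (381, 313)), (678, -249, 7, 73, 173, (267, 310)), (598, -176, 48, 119, 176, (324, 241))]
t 21.02 at [ 542.8 -174.2  160.8] rpy [-1.7994e+02 -6.0000e-02  1.7635e+02] j [ 0.17  0.57  0.14  1.8  -0.1   0.78  1.87] w 28.1 F [0.6 0.  0.9] gf 30.0
(543, -172, 42, 176.5) -> [-0.2, 2.3, 118.8] [-0.001, -0.001, -0.003] rows 2.8
```

Call:
carry_out(
  delta_pos=[
    [0, 2, 35],
    [0, 2, 70],
    [0, 2, 95],
    [0, 2, 110],
    [0, 2, 118],
    [0, 2, 118],
    [0, 2, 118],
    [0, 2, 118],
    [0, 2, 118],
    [0, 2, 100],
    [0, 2, 50],
    [0, 2, -10],
  ],
  angular=[
    [0, 0, 0],
    [0, 0, 0],
    [0, 0, 0],
    [0, 0, 0],
    [0, 0, 0],
    [0, 0, 0],
    [0, 0, 0],
    [0, 0, 0],
    [0, 0, 0],
    [0, 0, 0],
    [0, 0, 0],
    [0, 0, 0],
  ],
  claw=[20, 20, 20, 20, 20, 20, 34, 34, 34, 34, 34, 34],
)

```text
t: 22.02
tcp_pos: [0.543, -0.1699, 0.1455]
orientation: [3.141, -0.002, 3.081]
force: [0.7, -0.4, -0.1]
width: 0.36
gripper_force: 0.0
```

```bash
python3 - <<'E'
from h import *
c=cap('wrist'); print([b for b in bars(c,.057) if 15<b[2]<40 and 40<b[3]<90])
c=cap('top'); P=cloud(c); print('top',pan(P,(.506,.147)),[b for b in bars(c) if 15<b[2]<36 and 50<b[3]<80])
go((540,200,240,163),(555,361,140,163))
E
```

```text
[(545, -220, 29, 68, 177, (274, 200)), (546, -170, 27, 69, 176, (323, 200))]
top (array([502.7, 145.8]), 0.0621, 206, 112, 'yaw', np.float64(15.5), 'grip100', array([406.4, 119. ]), 'hz', np.float64(0.0803)) [(554, 360, 29, 67, 163, (204, 165))]
t 22.12 at [ 548.9 -172.   151.7] rpy [-179.83    0.79  176.5 ] j [ 0.17  0.58  0.14  1.8  -0.11  0.75  1.87] w 34.3 F [ 0.2 -0.4 -0.6] gf 0.0
(540, 200, 240, 163) -> [30.4, 370.5, -89.8] [-0.001, 0.014, 0.236] rows 9.2
(555, 361, 140, 163) -> [26.6, 532.4, 9.8] [-0.001, 0.014, 0.236] rows 12.8
```

Both bars are in the fresh pan. Now the third, at the left.

Call:
carry_out(
  delta_pos=[
    [0, 0, -60],
    [0, 0, -80],
    [30, 371, -80],
    [30, 371, -80],
    [30, 371, -80],
    [30, 371, -80],
    [30, 371, -80],
    [30, 371, -80],
    [30, 371, -80],
    [30, 371, -80],
    [30, 371, -80],
    [30, 371, -80],
  ],
  angular=[
    [0, 0, 0],
    [0, 0, 0],
    [0, 0, 0.236],
    [0, 0, 0.236],
    [0, 0, 0.236],
    [0, 0, 0.236],
    [0, 0, 0.236],
    [0, 0, 0.236],
    [0, 0, 0.236],
    [0, 0, 0.236],
    [0, 0, 0.236],
    [0, 0, 0.236],
  ],
  claw=[50, 50, 50, 50, 50, 50, 50, 50, 50, 50, 50, 50],
)

```text
t: 23.12
tcp_pos: [0.5348, 0.2132, 0.2246]
orientation: [3.135, -0.002, 2.857]
force: [0.8, 1.9, -0.3]
width: 0.534
gripper_force: 0.0
```

```bash
python3 - <<'E'
from h import *
go((555,361,140,163))
E
```

```text
t 23.12 at [534.8 213.2 224.6] rpy [ 1.7961e+02 -9.0000e-02  1.6372e+02] j [-0.54  0.5   0.18  1.71 -0.12  0.93  0.97] w 50.2 F [ 0.8  1.9 -0.3] gf 0.0
(555, 361, 140, 163) -> [21.9, 146.9, 85.7] [0.007, -0.002, 0.013] rows 4.1
```

Call:
carry_out(
  delta_pos=[
    [11, 75, 0],
    [20, 135, 10],
    [22, 147, 50],
    [22, 147, 85],
    [22, 147, 85],
    [22, 147, 85],
    [22, 147, 85],
    [22, 147, 85],
    [22, 147, 85],
  ],
  angular=[
    [0, 0, 0.013],
    [0, 0, 0.013],
    [0, 0, 0.013],
    [0, 0, 0.013],
    [0, 0, 0.013],
    [0, 0, 0.013],
    [0, 0, 0.013],
    [0, 0, 0.013],
    [0, 0, 0.013],
  ],
  claw=[50, 50, 50, 50, 50, 50, 50, 50, 50],
)

```text
t: 23.87
tcp_pos: [0.5602, 0.3476, 0.1419]
orientation: [3.14, 0.003, 2.83]
force: [-0.6, 0.1, 0.3]
width: 0.532
gripper_force: 0.0
```

```bash
python3 - <<'E'
from h import *
c=cap('wrist'); print([b for b in bars(c) if 15<b[2]<40 and 40<b[3]<90])
c=cap('top'); P=cloud(c); print('top',pan(P,(.5416,-.195)))
go((555,361,4,163))
E
```

```text
[(557, 363, 27, 68, 163, (336, 183))]
top (array([ 541.4, -196.8]), 0.0621, 209, 110, 'yaw', np.float64(-3.6), 'grip100', array([ 441.6, -190.5]), 'hz', np.float64(0.08))
t 23.97 at [559.9 348.1 141.7] rpy [1.7987e+02 1.3000e-01 1.6214e+02] j [-0.7   0.71  0.17  1.56 -0.14  0.88  0.78] w 49.7 F [-0.5 -0.   0.7] gf 0.0
(555, 361, 4, 163) -> [8.9, 10.5, 137.7] [0.002, 0.002, -0.015] rows 3.3
```

Call:
carry_out(
  delta_pos=[
    [8.5, 11, 35],
    [8.5, 11, 70],
    [8.5, 11, 100],
    [8.5, 11, 125],
    [8.5, 11, 137.5],
    [8.5, 11, 137.5],
    [8.5, 11, 137.5],
    [8.5, 11, 137.5],
    [8.5, 11, 137.5],
    [8.5, 11, 137.5],
    [8.5, 11, 137.5],
    [8.5, 11, 137.5],
  ],
  angular=[
    [0, 0, -0.015],
    [0, 0, -0.015],
    [0, 0, -0.015],
    [0, 0, -0.015],
    [0, 0, -0.015],
    [0, 0, -0.015],
    [0, 0, -0.015],
    [0, 0, -0.015],
    [0, 0, -0.015],
    [0, 0, -0.015],
    [0, 0, -0.015],
    [0, 0, -0.015],
  ],
  claw=[50, 50, 50, 50, 50, 50, 50, 20, 20, 20, 20, 20],
)

```text
t: 24.97
tcp_pos: [0.5542, 0.3623, 0.0027]
orientation: [3.141, 0.001, 2.847]
force: [-0.6, -1.3, 3.3]
width: 0.297
gripper_force: 30.0
```

Call:
carry_out(
  delta_pos=[
    [0, 0, 0],
    [0, 0, 0],
    [0, 0, -20],
    [0, 0, -50],
    [0, 0, -90],
    [0, 0, -130],
    [0, 0, -170],
    [0, 0, -210],
    [0, 0, -230],
    [0, 0, -230],
    [0, 0, -230],
  ],
  angular=[
    [0, 0, 0],
    [0, 0, 0],
    [0, 0, 0],
    [0, 0, 0],
    [0, 0, 0],
    [0, 0, 0],
    [0, 0, 0],
    [0, 0, 0],
    [0, 0, 0],
    [0, 0, 0],
    [0, 0, 0],
  ],
  claw=[20, 20, 20, 20, 20, 20, 20, 20, 20, 20, 20],
)

```text
t: 25.88
tcp_pos: [0.5539, 0.3622, 0.2327]
orientation: [3.14, 0.001, 2.847]
force: [-0.5, 0.2, -0.8]
width: 0.294
gripper_force: 30.0
```

```bash
python3 - <<'E'
from h import *
go((540,100,240,86.5),(543,-196,160,86.5))
E
```

```text
t 25.88 at [553.9 362.2 232.7] rpy [1.7992e+02 5.0000e-02 1.6311e+02] j [-0.73  0.63  0.19  1.45 -0.13  1.07  0.76] w 27.6 F [-0.5  0.2 -0.8] gf 30.0
(540, 100, 240, 86.5) -> [-62.9, -254.9, -7.6] [0.002, -0.0, 1.337] rows 10.7
(543, -196, 160, 86.5) -> [-151.6, -537.4, 72.1] [0.002, -0.0, 1.337] rows 13.5
```

Call:
carry_out(
  delta_pos=[
    [-63, -255, -8],
    [-63, -255, -8],
    [-63, -255, -8],
    [-63, -255, -8],
    [-63, -255, -8],
    [-63, -255, -8],
    [-63, -255, -8],
    [-63, -255, -8],
    [-63, -255, -8],
    [-63, -255, -8],
    [-63, -255, -8],
    [-63, -255, -8],
  ],
  angular=[
    [0, 0, 0.12],
    [0, 0, 0.24],
    [0, 0, 0.36],
    [0, 0, 0.48],
    [0, 0, 0.6],
    [0, 0, 0.72],
    [0, 0, 0.84],
    [0, 0, 0.96],
    [0, 0, 1.08],
    [0, 0, 1.2],
    [0, 0, 1.3],
    [0, 0, 1.337],
  ],
  claw=[20, 20, 20, 20, 20, 20, 20, 20, 20, 20, 20, 20],
)

```text
t: 26.88
tcp_pos: [0.5383, 0.0994, 0.2375]
orientation: [-3.137, 0.002, 1.505]
force: [0.8, -0.0, -0.8]
width: 0.293
gripper_force: 30.0
```

```bash
python3 - <<'E'
from h import *
go((543,-196,160,86.5))
E
```

```text
t 26.88 at [538.3  99.4 237.5] rpy [-1.7975e+02  1.2000e-01  8.6220e+01] j [-0.61  0.5   0.58  1.77 -0.32  0.97  0.03] w 27.5 F [ 0.8 -0.  -0.8] gf 30.0
(543, -196, 160, 86.5) -> [-294.3, 24.5, 78.1] [-0.004, 0.002, -0.005] rows 7.3
```

Call:
carry_out(
  delta_pos=[
    [-294, 24.5, 0],
    [-294, 24.5, 0],
    [-294, 24.5, 0],
    [-294, 24.5, 0],
    [-294, 24.5, 0],
    [-294, 24.5, 0],
    [-294, 24.5, 20],
    [-294, 24.5, 50],
    [-294, 24.5, 78],
    [-294, 24.5, 78],
    [-294, 24.5, 78],
    [-294, 24.5, 78],
  ],
  angular=[
    [0, 0, 0],
    [0, 0, 0],
    [0, 0, 0],
    [0, 0, 0],
    [0, 0, 0],
    [0, 0, 0],
    [0, 0, 0],
    [0, 0, 0],
    [0, 0, 0],
    [0, 0, 0],
    [0, 0, 0],
    [0, 0, 0],
  ],
  claw=[20, 20, 20, 20, 20, 20, 20, 20, 20, 20, 20, 20],
)

```text
t: 27.88
tcp_pos: [0.5465, -0.1948, 0.162]
orientation: [-3.141, 0.0, 1.511]
force: [0.2, -0.2, 0.6]
width: 0.294
gripper_force: 30.0
```

```bash
python3 - <<'E'
from h import *
c=cap('side'); P=cloud(c); print('side',pan(P,(.5416,-.195)));save(c,'s7.png')
go((543,-196,64,86.5))
E
```

```text
side (array([ 546.1, -199.8]), 0.0628, 207, 111, 'yaw', np.float64(-2.8), 'grip100', array([ 446.2, -195. ]), 'hz', np.float64(0.079))
t 27.93 at [ 547.2 -194.9  162.8] rpy [1.7993e+02 2.0000e-02 8.6570e+01] j [-0.03  0.63  0.51  1.77 -0.4   0.84  0.61] w 27.6 F [-0.8 -0.8 -0.6] gf 30.0
(543, -196, 64, 86.5) -> [-1.3, -4.2, 98.8] [0.001, 0.0, 0.001] rows 2.4
```

View pics/s7.png

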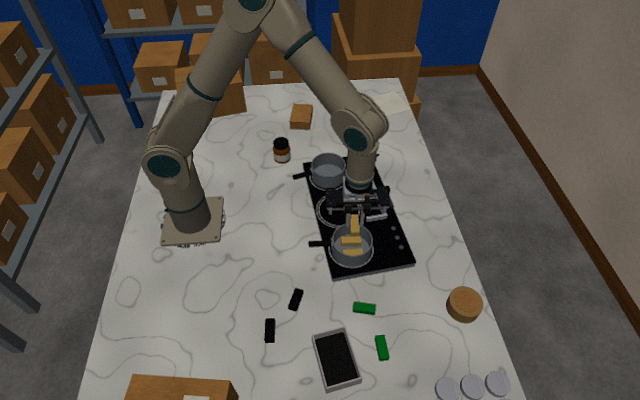

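The side view shows two bars lying in the fresh pan at (350,241) and (353,253), with the third held crosswise above them at (354,224). No other bar is left on the bench.

Call:
carry_out(
  delta_pos=[
    [-1, -3, 30],
    [-1, -3, 60],
    [-1, -3, 80],
    [-1, -3, 92],
    [-1, -3, 98],
    [-1, -3, 98],
    [-1, -3, 98],
    [-1, -3, 98],
    [-1, -3, 98],
    [-1, -3, 75],
    [-1, -3, 35],
    [-1, -3, -30],
  ],
  angular=[
    [0, 0, 0],
    [0, 0, 0],
    [0, 0, 0],
    [0, 0, 0],
    [0, 0, 0],
    [0, 0, 0],
    [0, 0, 0],
    [0, 0, 0],
    [0, 0, 0],
    [0, 0, 0],
    [0, 0, 0],
    [0, 0, 0],
  ],
  claw=[20, 20, 20, 20, 20, 20, 38, 38, 38, 38, 38, 38],
)

```text
t: 28.93
tcp_pos: [0.5424, -0.1958, 0.1695]
orientation: [-3.139, -0.0, 1.509]
force: [0.4, 0.2, 0.4]
width: 0.404
gripper_force: 0.0
```

```bash
python3 - <<'E'
from h import *
c=cap('wrist'); P=cloud(c); print(pan(P,(.5416,-.195)),[b for b in bars(c,.079) if 15<b[2]<100 and 40<b[3]<120])
c=cap('side'); save(c,'s8.png'); P=cloud(c); print('side',pan(P,(.5416,-.195)))
m=(np.hypot(P[...,0]-.546,P[...,1]+.2)<.05); print('max z in pan',np.percentile(P[m][:,2],[50,90,99]).round(3))
go((443,-191,180,176.8),(480,-150,200,140))
E
```

```text
(array([ 545.5, -195.7]), 0.0623, 2041, 1049, 'yaw', np.float64(-3.5), 'grip100', array([ 445.7, -189.5]), 'hz', np.float64(0.0804)) [(547, -192, 62, 80, 87, (328, 192))]
side (array([ 546.2, -200.1]), 0.0629, 253, 112, 'yaw', np.float64(-2.9), 'grip100', array([ 446.3, -195. ]), 'hz', np.float64(0.0789))
max z in pan [0.482 0.613 0.638]
t 29.03 at [ 547.6 -198.7  175.6] rpy [179.28   0.21  86.48] j [-0.03  0.61  0.53  1.77 -0.39  0.85  0.61] w 38.0 F [ 0.5 -0.  -0.4] gf 0.0
(443, -191, 180, 176.8) -> [1.2, -104.8, -5.7] [0.007, 0.013, -1.576] rows 12.6
(480, -150, 200, 140) -> [44.4, -70.2, -25.5] [0.01, 0.009, -0.934] rows 7.5
```

Call:
carry_out(
  delta_pos=[
    [0, 0, -30],
    [0, -20, -30],
    [0, -50, -30],
    [1, -80, -30],
    [1, -105, -30],
    [1, -105, -30],
    [1, -105, -30],
    [1, -105, -30],
    [1, -105, -30],
    [1, -105, -30],
    [1, -105, -30],
    [1, -105, -30],
  ],
  angular=[
    [0, 0, -0.12],
    [0, 0, -0.24],
    [0, 0, -0.36],
    [0, 0, -0.48],
    [0, 0, -0.6],
    [0, 0, -0.72],
    [0, 0, -0.84],
    [0, 0, -0.96],
    [0, 0, -1.08],
    [0, 0, -1.2],
    [0, 0, -1.32],
    [0, 0, -1.44],
  ],
  claw=[50, 50, 50, 50, 50, 50, 50, 50, 50, 50, 50, 50],
)

```text
t: 30.03
tcp_pos: [0.4387, -0.1887, 0.1989]
orientation: [-3.142, 0.001, 2.955]
force: [-0.2, -0.5, 0.0]
width: 0.533
gripper_force: 0.0
```

```bash
python3 - <<'E'
from h import *
go((443,-191,120,176.8))
E
```

```text
t 30.03 at [ 438.7 -188.7  198.9] rpy [-1.8000e+02  5.0000e-02  1.6934e+02] j [ 0.23  0.4   0.15  2.   -0.09  0.75  1.83] w 50.1 F [-0.2 -0.5  0. ] gf 0.0
(443, -191, 120, 176.8) -> [-4.6, -1.4, 78.9] [-0.0, 0.001, -0.13] rows 1.9
```

Call:
carry_out(
  delta_pos=[
    [-4.5, -1.5, 20],
    [-4.5, -1.5, 40],
    [-4.5, -1.5, 60],
    [-4.5, -1.5, 60],
    [-4.5, -1.5, 60],
    [-4.5, -1.5, 60],
  ],
  angular=[
    [0, 0, -0.12],
    [0, 0, -0.13],
    [0, 0, -0.13],
    [0, 0, -0.13],
    [0, 0, -0.13],
    [0, 0, -0.13],
  ],
  claw=[50, 50, 50, 50, 50, 50],
)

```text
t: 30.53
tcp_pos: [0.4433, -0.1913, 0.1395]
orientation: [-3.141, 0.001, 3.08]
force: [-0.6, 0.5, -0.7]
width: 0.534
gripper_force: 0.0
```

```bash
python3 - <<'E'
from h import *
c=cap('wrist'); save(c,'w9.png'); P=cloud(c); S=P.reshape(-1,3); h=S[(S[:,2]>.066)&(S[:,2]<.088)&(abs(S[:,0]-.435)<.03)&(abs(S[:,1]+.191)<.03)]
print('handle wrist',cv2.fitLine((h[:,:2]*1000).astype(np.float32),cv2.DIST_L2,0,.01,.01).ravel(),h[:,2].mean(),len(h))
go((443,-191,57.5,176.8))
E
```

```text
handle wrist [ 9.9807614e-01 -6.2000223e-02  4.3411789e+02 -1.9050125e+02] 0.08079781512754772 1300
t 30.58 at [ 443.6 -191.4  139.8] rpy [-1.7996e+02  1.1000e-01  1.7645e+02] j [ 0.28  0.49  0.1   2.05 -0.09  0.6   1.95] w 50.1 F [ 0.1 -0.4  0.3] gf 0.0
(443, -191, 57.5, 176.8) -> [0.8, 0.4, 82.2] [-0.001, 0.002, -0.006] rows 2.0
```

View pics/w9.png

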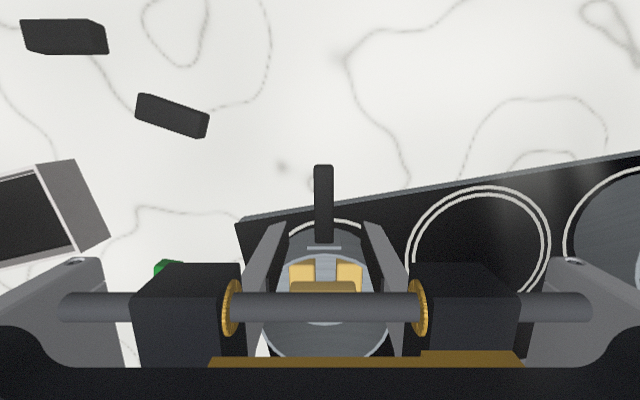

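The handle is centred at (323,200). The two bars show at (300,272) and (349,272), with the third across them at (322,287).

Call:
carry_out(
  delta_pos=[
    [0, 0, 30],
    [0, 0, 55],
    [0, 0, 72],
    [0, 0, 82],
    [0, 0, 82],
    [0, 0, 82],
    [0, 0, 82],
    [0, 0, 82],
    [0, 0, 82],
    [0, 0, 82],
    [0, 0, 82],
  ],
  angular=[
    [0, 0, 0],
    [0, 0, 0],
    [0, 0, 0],
    [0, 0, 0],
    [0, 0, 0],
    [0, 0, 0],
    [0, 0, 0],
    [0, 0, 0],
    [0, 0, 0],
    [0, 0, 0],
    [0, 0, 0],
  ],
  claw=[50, 50, 50, 50, 50, 50, 12, 12, 12, 12, 12],
)

```text
t: 31.5
tcp_pos: [0.4431, -0.1911, 0.0571]
orientation: [-3.141, 0.001, 3.08]
force: [-1.1, -0.8, 1.3]
width: 0.213
gripper_force: 1.5
```

Call:
carry_out(
  delta_pos=[
    [0, 0, 0],
    [0, 0, 0],
    [0, 0, 0],
  ],
  angular=[
    [0, 0, 0],
    [0, 0, 0],
    [0, 0, 0],
  ],
  claw=[12, 12, 12],
)

```text
t: 31.75
tcp_pos: [0.443, -0.1913, 0.057]
orientation: [-3.141, 0.001, 3.08]
force: [-0.1, -0.5, 5.7]
width: 0.186
gripper_force: 30.0
```

```bash
python3 - <<'E'
from h import *
for n in('side','top'):
    c=cap(n); P=cloud(c); print(n,pan(P,(.5416,-.195)))
s=r.get_state(); x,y,z=s['tcp_pos']*1000
go((x-9.2,y+87,z,176.5),(x-18.3,y+174.3,z,176.5))
E
```

```text
side (array([ 0.5466, -0.1999]), 0.0627, 228, None)
top (array([ 0.5412, -0.1967]), 0.0622, 148, None)
t 31.85 at [ 443.  -191.3   57. ] rpy [-1.7998e+02  4.0000e-02  1.7645e+02] j [ 0.3   0.64  0.07  2.11 -0.11  0.4   1.97] w 17.8 F [ 0.6 -0.5  5.3] gf 30.0
(np.float64(433.8398114981328), np.float64(-104.28221997380314), np.float64(57.02917204204561), 176.5) -> [14.6, 86.3, -0.0] [-0.0, 0.001, -0.001] rows 2.1
(np.float64(424.7398114981328), np.float64(-16.982219973803126), np.float64(57.02917204204561), 176.5) -> [29.1, 172.8, -0.1] [-0.0, 0.001, -0.001] rows 4.2
```

Call:
carry_out(
  delta_pos=[
    [0.5, 3, 0],
    [1.5, 9, 0],
    [3, 17, 0],
    [4.5, 26, 0],
    [6, 35, 0],
    [7.5, 44, 0],
    [9, 53, 0],
    [10.5, 62, 0],
    [12, 71, 0],
    [13.5, 79, 0],
    [14.5, 85, 0],
    [15, 88, 0],
  ],
  angular=[
    [0, 0, 0],
    [0, 0, 0],
    [0, 0, 0],
    [0, 0, 0],
    [0, 0, 0],
    [0, 0, 0],
    [0, 0, 0],
    [0, 0, 0],
    [0, 0, 0],
    [0, 0, 0],
    [0, 0, 0],
    [0, 0, 0],
  ],
  claw=[12, 12, 12, 12, 12, 12, 12, 12, 12, 12, 12, 12],
)

```text
t: 32.85
tcp_pos: [0.4347, -0.1035, 0.057]
orientation: [-3.14, 0.003, 3.077]
force: [0.4, -6.3, 3.3]
width: 0.19
gripper_force: 30.2
```

```bash
python3 - <<'E'
from h import *
for n in('side','top'):
    c=cap(n); P=cloud(c); print(n,pan(P,(.532,-.11)))
go((424.9,-16.9,57,176.5))
E
```

```text
side (array([ 537.8, -114.1]), 0.0626, 228, 12, 'yaw', np.float64(0.4), 'grip100', array([ 437.8, -114.9]), 'hz', np.float64(0.0745))
top (array([ 0.5339, -0.1113]), 0.061, 141, None)
t 32.95 at [ 434.6 -103.2   57. ] rpy [-179.91    0.18  176.34] j [ 0.11  0.61  0.09  2.2  -0.16  0.33  1.83] w 17.9 F [ 1.1 -3.9  2.3] gf 30.1
(424.9, -16.9, 57, 176.5) -> [15.2, 85.5, -0.2] [-0.002, 0.003, -0.003] rows 2.1
```

Call:
carry_out(
  delta_pos=[
    [0.5, 3, 0],
    [1.5, 9, 0],
    [3, 17, 0],
    [5, 26, 0],
    [6.5, 35, 0],
    [8, 44, 0],
    [10, 53, 0],
    [11.5, 62, 0],
    [13, 71, 0],
    [15, 79, 0],
    [16, 85, 0],
    [16.5, 88.5, 0],
  ],
  angular=[
    [0, 0, 0],
    [0, 0, 0],
    [0, 0, 0],
    [0, 0, 0],
    [0, 0, 0],
    [0, 0, 0],
    [0, 0, 0],
    [0, 0, 0],
    [0, 0, 0],
    [0, 0, 0],
    [0, 0, 0],
    [0, 0, 0],
  ],
  claw=[12, 12, 12, 12, 12, 12, 12, 12, 12, 12, 12, 12],
)

```text
t: 33.95
tcp_pos: [0.4233, -0.0142, 0.057]
orientation: [-3.14, 0.003, 3.077]
force: [1.4, -6.9, 5.1]
width: 0.189
gripper_force: 30.2
```

```bash
python3 - <<'E'
from h import *
for n in('side','top'):
    c=cap(n); P=cloud(c); print(n,pan(P,(.523,-.022)))
    if n=='top':
        big=cv2.resize(c['img'][125:225,225:425],None,fx=4,fy=4,interpolation=cv2.INTER_CUBIC); cv2.imwrite('pics/c10.png',cv2.cvtColor(big,cv2.COLOR_RGB2BGR))
go((424.9,-16.9,57,176.5))
E
```

```text
side (array([526.6, -25.3]), 0.0626, 215, 13, 'yaw', np.float64(3.9), 'grip100', array([426.8, -32. ]), 'hz', np.float64(0.0756))
top (array([ 0.5236, -0.0238]), 0.0628, 129, None)
t 34.05 at [423.4 -13.8  57. ] rpy [-1.7994e+02  1.5000e-01  1.7633e+02] j [-0.11  0.6   0.11  2.26 -0.22  0.29  1.69] w 17.8 F [ 1.5 -4.5  6.5] gf 30.1
(424.9, -16.9, 57, 176.5) -> [-1.7, -3.0, -0.0] [-0.001, 0.003, -0.003] rows 0.1
```

View pics/c10.png

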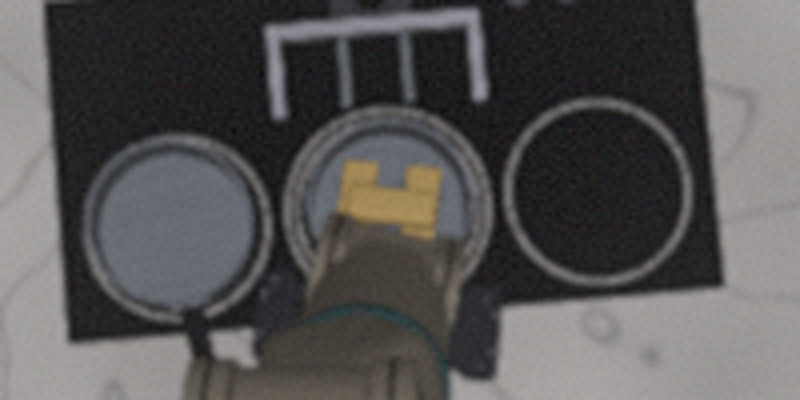

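The crop shows the fresh pan with its three bars in the double ring at (388,200), the fork behind it at (375,60) and the spent pan in the rest ring at (178,230). Small trim, then release.

Call:
carry_out(
  delta_pos=[
    [0, 1, 0],
    [0, 2, 0],
    [0, 2, 0],
    [0, 2, 0],
    [0, 2, 0],
    [0, 2, 0],
    [0, 2, -30],
    [0, 2, -70],
    [0, 2, -110],
    [0, 2, -150],
    [0, 2, -180],
    [0, 2, -180],
  ],
  angular=[
    [0, 0, 0],
    [0, 0, 0],
    [0, 0, 0],
    [0, 0, 0],
    [0, 0, 0],
    [0, 0, 0],
    [0, 0, 0],
    [0, 0, 0],
    [0, 0, 0],
    [0, 0, 0],
    [0, 0, 0],
    [0, 0, 0],
  ],
  claw=[12, 12, 40, 40, 40, 40, 50, 50, 60, 60, 60, 60],
)

```text
t: 35.05
tcp_pos: [0.4258, -0.0105, 0.2417]
orientation: [3.14, 0.01, 3.081]
force: [1.5, -0.4, -1.1]
width: 0.636
gripper_force: 0.0
```

```bash
python3 - <<'E'
from h import *
go((560,-8,240,186.2),(694,-2.5,200,186.2))
E
```

```text
t 35.05 at [425.8 -10.5 241.7] rpy [179.89   0.59 176.5 ] j [-0.25  0.26  0.26  2.07 -0.09  0.81  1.58] w 59.8 F [ 1.5 -0.4 -1.1] gf 0.0
(560, -8, 240, 186.2) -> [-133.8, 10.7, 3.1] [0.001, 0.01, -0.169] rows 3.2
(694, -2.5, 200, 186.2) -> [-266.8, 24.3, 44.5] [0.001, 0.01, -0.169] rows 6.5
```

Call:
carry_out(
  delta_pos=[
    [-267, 24, 20],
    [-267, 24, 20],
    [-267, 24, 20],
    [-267, 24, 20],
    [-267, 24, 20],
    [-267, 24, 20],
    [-267, 24, 44],
    [-267, 24, 44],
    [-267, 24, 44],
    [-267, 24, 44],
  ],
  angular=[
    [0, 0, -0.1],
    [0, 0, -0.169],
    [0, 0, -0.169],
    [0, 0, -0.169],
    [0, 0, -0.169],
    [0, 0, -0.169],
    [0, 0, -0.169],
    [0, 0, -0.169],
    [0, 0, -0.169],
    [0, 0, -0.169],
  ],
  claw=[60, 60, 60, 60, 60, 60, 60, 60, 60, 60],
)

```text
t: 35.88
tcp_pos: [0.6891, -0.0033, 0.1919]
orientation: [3.141, -0.002, -3.034]
force: [0.3, 0.9, 0.1]
width: 0.637
gripper_force: 0.0
```

```bash
python3 - <<'E'
from h import *
go((694,-2.5,77,186.2))
for n in('side','top','wrist'):
    c=cap(n); P=cloud(c); print(n,'spent',pan(P,(.505,.146)),'fresh',pan(P,(.523,-.022)))
    if n=='wrist':
        m=(P[...,2]>.104)&(P[...,2]<.116)&(abs(P[...,0]-.695)<.04)&(abs(P[...,1])<.04)
        if m.sum()>5: print(cv2.minAreaRect((P[m][:,:2]*1000).astype(np.float32)))
E
```

```text
t 35.88 at [689.1  -3.3 191.9] rpy [ 1.7998e+02 -1.4000e-01 -1.7385e+02] j [-0.14  0.71  0.19  1.41 -0.15  1.04  1.76] w 59.9 F [0.3 0.9 0.1] gf 0.0
(694, -2.5, 77, 186.2) -> [-5.2, 0.3, 114.9] [0.0, -0.002, -0.001] rows 2.8
side spent (array([506.9, 145.9]), 0.0628, 196, 79, 'yaw', np.float64(16.4), 'grip100', array([411. , 117.6]), 'hz', np.float64(0.0783)) fresh (array([526.2, -24.2]), 0.0629, 229, 89, 'yaw', np.float64(-3.8), 'grip100', array([426.4, -17.6]), 'hz', np.float64(0.0785))
top spent (array([0.5025, 0.1458]), 0.0621, 114, None) fresh (array([ 0.5235, -0.0227]), 0.0634, 83, None)
wrist spent (array([0.5062, 0.148 ]), 0.0624, 2186, None) fresh (array([ 0.5265, -0.0207]), 0.0619, 1383, None)
((695.5869140625, -1.7922391891479492), (22.231294631958008, 21.300556182861328), 6.821533203125)
```

Both pans read centred to within about 2 mm. Now the retainer.

Call:
carry_out(
  delta_pos=[
    [-5, 0, 30],
    [-5, 0, 60],
    [-5, 0, 85],
    [-5, 0, 105],
    [-5, 0, 115],
    [-5, 0, 115],
    [-5, 0, 115],
    [-5, 0, 115],
    [-5, 0, 115],
    [-5, 0, 115],
    [-5, 0, 115],
    [-5, 0, 115],
  ],
  angular=[
    [0, 0, 0],
    [0, 0, 0],
    [0, 0, 0],
    [0, 0, 0],
    [0, 0, 0],
    [0, 0, 0],
    [0, 0, 0],
    [0, 0, 0],
    [0, 0, 0],
    [0, 0, 0],
    [0, 0, 0],
    [0, 0, 0],
  ],
  claw=[60, 60, 60, 60, 60, 60, 15, 15, 15, 15, 15, 15],
)

```text
t: 37.03
tcp_pos: [0.6957, -0.0028, 0.0783]
orientation: [-3.142, 0.001, -3.034]
force: [-0.3, -0.2, -0.1]
width: 0.25
gripper_force: 0.0
```

Call:
carry_out(
  delta_pos=[
    [0, 0, 0],
    [0, 0, 0],
    [4, 0, 0],
    [10, 0, 0],
    [17, 0, 0],
    [24, 0, 0],
    [31, 0, 0],
    [38, 0, 0],
    [45, 0, 0],
    [52, 0, 0],
    [57, 0, 0],
    [60, 0, 0],
  ],
  angular=[
    [0, 0, 0],
    [0, 0, 0],
    [0, 0, 0],
    [0, 0, 0],
    [0, 0, 0],
    [0, 0, 0],
    [0, 0, 0],
    [0, 0, 0],
    [0, 0, 0],
    [0, 0, 0],
    [0, 0, 0],
    [0, 0, 0],
  ],
  claw=[15, 15, 15, 15, 15, 15, 15, 15, 15, 15, 15, 15],
)

```text
t: 38.03
tcp_pos: [0.635, -0.0095, 0.0781]
orientation: [-3.141, 0.0, -3.035]
force: [3.8, 0.1, 5.5]
width: 0.234
gripper_force: 30.0
```

```bash
python3 - <<'E'
from h import *
go((628,-10,77,186.2))
c=cap('side'); P=cloud(c); print('fresh',pan(P,(.523,-.022)))
E
```

```text
t 38.03 at [635.   -9.5  78.1] rpy [-1.7999e+02  3.0000e-02 -1.7387e+02] j [-0.13  0.76  0.16  1.67 -0.17  0.72  1.8 ] w 22.0 F [3.8 0.1 5.5] gf 30.0
(628, -10, 77, 186.2) -> [7.1, 0.3, 1.1] [-0.0, 0.0, -0.001] rows 0.2
fresh (array([525.9, -23.8]), 0.0629, 216, 86, 'yaw', np.float64(-3.9), 'grip100', array([426.1, -16.9]), 'hz', np.float64(0.078))
```

Call:
carry_out(
  delta_pos=[
    [2, 0, 0],
    [4, 0, 0],
    [5, 0, 0],
    [5, 0, 0],
    [5, 0, 0],
  ],
  angular=[
    [0, 0, 0],
    [0, 0, 0],
    [0, 0, 0],
    [0, 0, 0],
    [0, 0, 0],
  ],
  claw=[15, 15, 15, 15, 15],
)

```text
t: 38.5
tcp_pos: [0.6309, -0.01, 0.0781]
orientation: [-3.141, 0.001, -3.034]
force: [3.2, 0.6, 5.8]
width: 0.231
gripper_force: 30.0
```

Call:
carry_out(
  delta_pos=[
    [2, 0, 0],
    [4, 0, 0],
    [4, 0, 0],
    [4, 0, 0],
  ],
  angular=[
    [0, 0, 0],
    [0, 0, 0],
    [0, 0, 0],
    [0, 0, 0],
  ],
  claw=[15, 15, 15, 15],
)

```text
t: 38.83
tcp_pos: [0.6308, -0.01, 0.0782]
orientation: [-3.141, 0.008, -3.034]
force: [11.7, 0.9, -1.7]
width: 0.236
gripper_force: 30.0
```

The retainer is on its stop: 65 mm travelled, with the force rising. Release, rise and check.

Call:
carry_out(
  delta_pos=[
    [-3, 0, 0],
    [-3, 0, 0],
    [-3, 0, 0],
    [-3, 0, 0],
    [-3, 0, 0],
    [-3, 0, -30],
    [-3, 0, -70],
    [-3, 0, -110],
    [-3, 0, -150],
    [-3, 0, -180],
    [-3, 0, -180],
  ],
  angular=[
    [0, 0, 0],
    [0, 0, 0],
    [0, 0, 0],
    [0, 0, 0],
    [0, 0, 0],
    [0, 0, 0],
    [0, 0, 0],
    [0, 0, 0],
    [0, 0, 0],
    [0, 0, 0],
    [0, 0, 0],
  ],
  claw=[15, 60, 60, 60, 60, 60, 60, 60, 60, 60, 60],
)

```text
t: 39.75
tcp_pos: [0.6328, -0.0104, 0.2644]
orientation: [-3.141, 0.011, -3.035]
force: [1.1, 0.3, 0.1]
width: 0.638
gripper_force: 0.0
```

Call:
carry_out(
  delta_pos=[
    [0, 40, 0],
    [0, 80, 0],
    [20, 120, 0],
    [60, 160, 0],
    [60, 200, 0],
    [60, 240, 0],
    [60, 280, 0],
    [60, 320, 0],
    [60, 360, 0],
    [60, 360, 0],
    [60, 360, 0],
    [60, 360, 0],
  ],
  angular=[
    [0, 0, 0],
    [0, 0, 0],
    [0, 0, 0],
    [0, 0, 0],
    [0, 0, 0],
    [0, 0, 0],
    [0, 0, 0],
    [0, 0, 0],
    [0, 0, 0],
    [0, 0, 0],
    [0, 0, 0],
    [0, 0, 0],
  ],
  claw=[60, 60, 60, 60, 60, 60, 60, 60, 60, 60, 60, 60],
)

```text
t: 40.75
tcp_pos: [0.531, 0.3403, 0.2565]
orientation: [-3.139, -0.002, -3.034]
force: [0.3, 0.2, -0.3]
width: 0.64
gripper_force: 0.0
```

```bash
python3 - <<'E'
from h import *
for n in('side','top'):
    c=cap(n); P=cloud(c); print(n,'spent',pan(P,(.505,.146)),'fresh',pan(P,(.523,-.022)))
    if n=='top':
        big=cv2.resize(c['img'][100:230,170:470],None,fx=2.6,fy=2.6,interpolation=cv2.INTER_CUBIC); cv2.imwrite('pics/c11.png',cv2.cvtColor(big,cv2.COLOR_RGB2BGR))
        g=cv2.cvtColor(c['img'],cv2.COLOR_RGB2GRAY)
go((520,300,250,186.2))
E
```

```text
side spent (array([506.7, 146.1]), 0.0627, 194, 78, 'yaw', np.float64(16.7), 'grip100', array([410.9, 117.3]), 'hz', np.float64(0.079)) fresh (array([526.4, -24.1]), 0.0629, 208, 88, 'yaw', np.float64(-3.9), 'grip100', array([426.6, -17.3]), 'hz', np.float64(0.0782))
top spent (array([502.4, 145.7]), 0.0621, 205, 112, 'yaw', np.float64(15.5), 'grip100', array([406., 119.]), 'hz', np.float64(0.0802)) fresh (array([523.4, -23.5]), 0.0629, 197, 112, 'yaw', np.float64(-5.0), 'grip100', array([423.8, -14.8]), 'hz', np.float64(0.0807))
t 40.85 at [532.1 338.6 257.3] rpy [-1.7988e+02 -4.0000e-02 -1.7405e+02] j [-0.73  0.56  0.19  1.51 -0.11  1.08  1.16] w 60.2 F [ 0.1  0.2 -0.6] gf 0.0
(520, 300, 250, 186.2) -> [16.1, -37.2, 7.4] [-0.002, -0.001, -0.004] rows 1.0
```

View pics/c11.png

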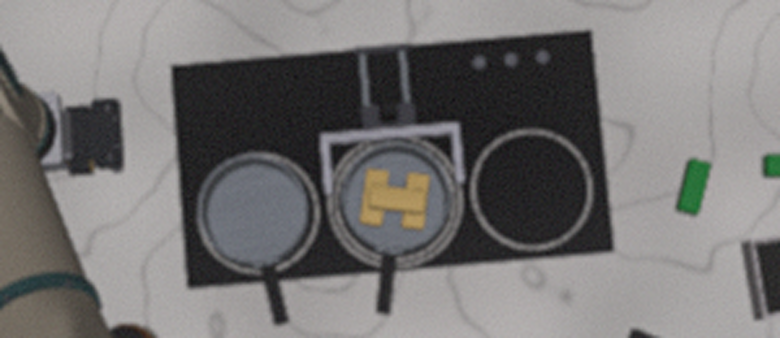

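The final crop shows the spent pan in the rest ring (258,212), and the fresh pan with three bars in the double ring (395,200) with the fork home around it. The gripper is clear at (95,135).

```bash
python3 -c "
from rig import r
print(r.hand_in())"
```

```text
the job is handed in; nothing more can be done
None
```

The job is handed in: the spent pan sits about 2 mm off the rest ring's centre, the fresh pan with all three wax bars sits about 1 mm off the double ring's centre, and the retainer is against its home stop; I never touched the tie box, card stack or jar, and the judge gave no verdict.

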